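Set a gel plate to drain at sixty degrees

TASK

The white gel plate leans far too flat over the bar of the draining rack. Raise it to lean on the bar at 60 degrees to the bench, in whichever pair of notches comes nearest to that, with both ends of its foot edge caught squarely in the same pair so that it cannot slide back. It is brittle, so push it gently, and leave the things standing round it where they are.

Things in the scene. Friction and masses are not known exactly. Their poses are not given: they have to be found in the camera images.
- plate: Loose white ceramic gel plate, 140 x 120 x 6 mm, 0.19 to 0.33 kg. It starts leaning at 36 degrees, underside over the rack's bar, foot edge on the flat part of the comb. Origin: middle of the foot edge on the underside (the plate's lowest line). x runs up the plate, y to its left along the foot edge, z out of its upper face: the angle of z from vertical is the lean above the bench.
- foot_left (a point): Point on the foot edge of the plate's underside, 55 mm to +y of its middle.
- foot_right (a point): Point on the foot edge of the plate's underside, 55 mm to -y of its middle.
- rack: Fixed steel stand with a level round bar, 10 mm in diameter, 168 mm long along the rack's y. Two legs at y = +-80 mm (12 x 10 mm, 95 mm high) on feet 110 mm long in x, 24 mm wide, 6 mm high. Origin on the bench under the middle of the bar; x points away from the side where the plate's foot stands, z up.
- rack_bar (a point): Middle of the bar, on its axis (85 mm above the bench).
- comb: Fixed grey comb on the bench before and under the bar, parallel to the rack, its distance from the bar varying by 14 mm: two toothed runners, 20 mm wide, centred at y = +-44 mm, from x = -88 to +44 mm, flat tops 13 mm above the bench. Origin on the bench midway between the runners and between the second and third pairs of teeth; x as the rack's x, z up.
- reagent: Bystander: small stoppered clear glass reagent bottle, 46 mm in diameter, 89 mm high, origin under its centre.
- flask: Bystander: conical glass flask, 64 mm in diameter, 114 mm high, origin under its centre.
- tape: Bystander: roll of tape lying flat, 72 mm in diameter, 18 mm high, origin under its centre.
- tweezers: Bystander: steel tweezers lying flat, 126 x 13 x 8 mm, origin under the centre.
- plate_top (a point): Middle of the plate's top edge, on the underside's plane, 140 mm up from the foot edge, in a cut-out 68 mm wide and 18 mm deep. Pushing the foot towards the rack makes the plate steeper as it slides over the bar (friction 0.35 to 0.55); beyond about 75 degrees it may tip over the bar.
- comb_teeth (a point): 13 mm above the comb's origin. Each runner has four saw teeth 4.5 mm high, upright stop faces looking to +x at comb x = -21, -7, +7, +21 mm. A tooth rises at 28 degrees over 8.5 mm and drops at its face to the 13 mm level, 5.5 mm flat follows. Pushed over a tooth, the foot is seated with its underside corner 5 to 6 mm past the face, its back corner having dropped behind it.
- comb_channel (a point): Mouth, on the bench, of the open channel 68 mm wide between the runners (x = -88 mm of the comb); only a 4 mm high strip at comb x = 30 to 42 mm crosses it. To push the foot edge, fingertips must be in the channel, below 13 mm. Fingers leaning about 25 degrees, tips forward, clear the plate and help the foot climb the teeth; two fingers spread to about 50 mm overall keep it square.

How it is judged:
By the outcome, as a careful person would: the job done as asked, in the order asked, and still so for the second after the job is handed in, with the robot touching nothing.
It also fails if it takes over 42 s, if anything falls off the work surface, if the arm or the gripper's body presses on something with over 40 N, if the wrist force passes 120 N, or if a joint passes its speed limit or range.

ROBOT

A 7-joint arm with a two-finger parallel gripper is mounted at the origin on a cart in front of the work surface, level with it; the furniture and walls round the work are solid. World frame = base frame: x ahead of the robot, y to its left, z up, the work surface at z = 0. Lengths are in m, angles in rad, forces in N, time in s.
With the tool pointing down it reaches from about 0.4 to 0.9 m from the base axis. Payload 5.6 kg.
Tool frame: the origin (TCP) lies on the centre line of the jaws, within the pads' length; the fingertips stand 17 mm ahead of it and the grasp point (between the pads) lies 2 mm behind it; y points along the fingers, x is the direction in which the jaws open and shut, and the axes are right-handed (so a half turn about y gives the same grasp; the last joint's range is limited). The gripper opens to 92 mm and grips with 3 to 60 N. Pads are 20 mm wide; open, the fingers measure 128 mm over their backs; the gripper's body (75 mm by 189 mm) begins 69 mm behind the grasp point.
Start: joints at [1.184, 0.468, -0.012, 1.603, 0.006, 1.071, -0.056], TCP at [0.219, -0.612, 0.232] pointing down, gripper open.
Joint ranges: [-2.53, 2.53], [-0.31, 2.02], [-1.57, 1.55], [0.28, 2.44], [-1.29, 4.43], [0.15, 1.84], [-2.92, 2.92]. Speed limits (rad/s): [2.57, 2.57, 3.14, 3.14, 3.14, 3.14, 3.14].

INTERFACE

Orientations are given as a rotation vector (axis times angle).
In Python, from workcell import readout, optics, order gives the robot as it stands.
- The arm moves only by the tool play_rows, never from a script. Its argument "targets" is one flat list of numbers, 7 for each row, row after row: the shift along the tool's x, y, z in cm, then the turn, a rotation vector about the tool's x, y, z in degrees, then the closure, from 0 (fully open) to 1 (shut). A call has 1 to 20 rows; each row is the pose to reach, as a shift and turn from the pose commanded when the call began, along the tool's axes at that moment; what a row does not reach only later rows make up. A row lasts 1/12 s, in which the tool goes at most 41.7 mm and 7.16 degrees, less where a joint would pass 70% of its speed; a pose out of reach is approached as far as the arm can. A call with a gripper value outside its range is refused whole. The fingers move at their own pace and stop on an object; the grip force is fixed at half the most. Time passes only in rows, so rows that repeat a pose let the fingers close. It gives the time, the measured TCP pose, the force and the opening at its end, in the units of the state.
- readout.state(): the state, without advancing time (a new reading comes with each control period).
- optics.snapshot(name): name is "side" or "top" or "wrist"; returns a dict with "frame" (480x640x3 uint8, red, green, blue), "fx", "fy", "cx", "cy" (pixels), "world_to_cam" (4x4, takes a point from world to camera coordinates); the wrist camera has in their place "mount" (4x4, takes a point from camera to tool coordinates, whose origin is the TCP and whose axes are the tool frame's). Camera axes: x right, y up, looking along -z (the intrinsics and any distortion apply to the point x, -y, -z); pixel columns grow to the right and rows downward; lengths in m; the calibration is good to about 2 mm. A picture is of the moment at which its call begins: read the wrist's pose just before it. There is no depth.
- order.close_job(): hands the job in, once; it reports no verdict.
The state is a dict: "t": time; "joints": joint angles; "joint_velocities": joint speeds; "joint_efforts": joint torques, N m; "ee_pos": TCP position; "ee_rot": TCP orientation; "ft_force": force on the tool from outside, world axes, zero at the start; "moment": the same for the moment, N m; "gripper_width": finger opening in m.
Only numpy, scipy, OpenCV 4.12 (cv2) and the standard library are available. Lean on these libraries where they do the work, as an engineer would, in place of code of your own. Each camera call takes 0.05 s, during which the arm holds its last target.

## Working session

There is one attempt and no reset: what is moved stays moved. The work goes in short steps, Python scripts to look and compute and a tool call to move; the robot and the scene stay as the last step left them, time stands still between calls to the robot, and variables do not carry over. Pictures are saved under pics/ and viewed, and the job is handed in when it is done.

Besides the shell and the picture viewer there is one more tool, called after "Emit:" as name(argument=value, ...) on one line, values as JSON. play_rows: Moves the arm, as the interface text tells. Its arguments: {"type":"object","properties":{"targets":{"type":"array","items":{"type":"number"}}},"required":["targets"]}

```bash
mkdir -p pics; ls; python3 - <<'E'
from workcell import readout, optics
import cv2
s=readout.state();print(s)
for n in("side","top","wrist"):
    d=optics.snapshot(n);cv2.imwrite(f"pics/{n}0.png",d["frame"][:,:,::-1]);print(n,{k:v for k,v in d.items() if k!="frame"})
E
```

```text
pics
{'t': 0.0, 'joints': array([ 1.184002  ,  0.46837057, -0.01161411,  1.60361643,  0.00600085,
        1.0713981 , -0.05632477]), 'joint_velocities': array([-0.0004203 , -0.00233846, -0.00025568,  0.0019767 , -0.00015793,
        0.00080056, -0.00209363]), 'joint_efforts': array([ 4.54114638e-05, -5.20581472e+01, -1.22217246e-02, -2.43758100e+01,
       -5.65863086e-02,  1.71261787e-02,  1.81941923e-04]), 'ee_pos': array([ 0.218846  , -0.61146443,  0.2306476 ]), 'ee_rot': array([-1.35149078,  0.95349557, -0.95101071]), 'ft_force': array([ 0.2931427 , -0.2791133 , -0.72228572]), 'moment': array([-0.00832041, -0.03933378, -0.0148127 ]), 'gripper_width': 0.09201937596792732}
side {'fx': 457.14386485881926, 'fy': 457.14386485881926, 'cx': 321.36893239053563, 'cy': 238.48776948486451, 'world_to_cam': array([[ 0.999723  ,  0.02078905, -0.01103327, -0.58528594],
       [-0.00411907,  0.6161078 ,  0.78765107, -0.13113729],
       [ 0.02317221, -0.78738745,  0.61602277, -0.99728048],
       [ 0.        ,  0.        ,  0.        ,  1.        ]])}
top {'fx': 503.44857246044506, 'fy': 503.44857246044506, 'cx': 319.6865252502992, 'cy': 239.61094264736488, 'world_to_cam': array([[ 0.02276854, -0.99962104, -0.01547166,  0.10120533],
       [ 0.97978904,  0.01923514,  0.19910664, -0.58652291],
       [-0.19873359, -0.01969233,  0.97985569, -1.08924123],
       [ 0.        ,  0.        ,  0.        ,  1.        ]])}
wrist {'fx': 351.37799528204346, 'fy': 351.37799528204346, 'cx': 321.4409567655203, 'cy': 241.05946241331742, 'mount': array([[ 9.99999175e-01, -1.14883130e-03, -5.74592428e-04,
         2.74311849e-04],
       [-2.70585087e-04,  2.48884992e-01, -9.68533008e-01,
        -1.53472035e-01],
       [ 1.25568847e-03,  9.68532364e-01,  2.48884476e-01,
         6.89833990e-02],
       [ 0.00000000e+00,  0.00000000e+00,  0.00000000e+00,
         1.00000000e+00]])}
```

View pics/side0.png

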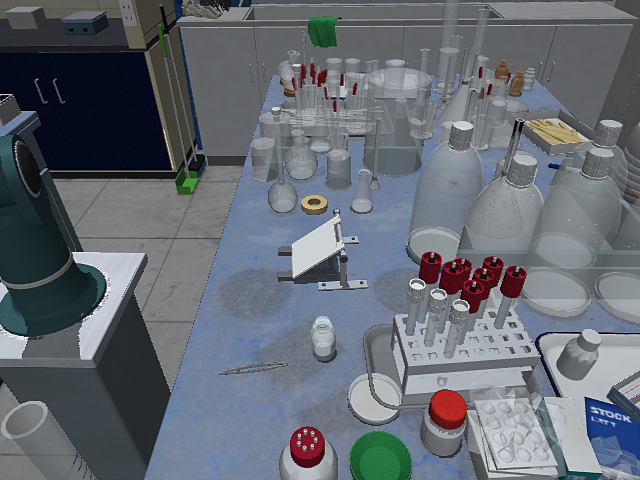

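View pics/top0.png

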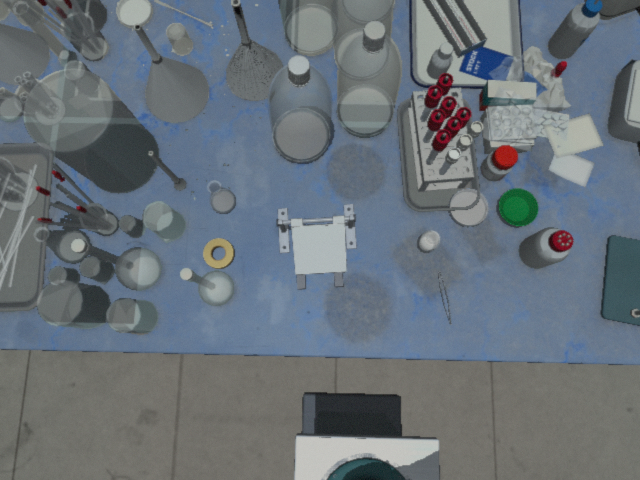

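View pics/wrist0.png

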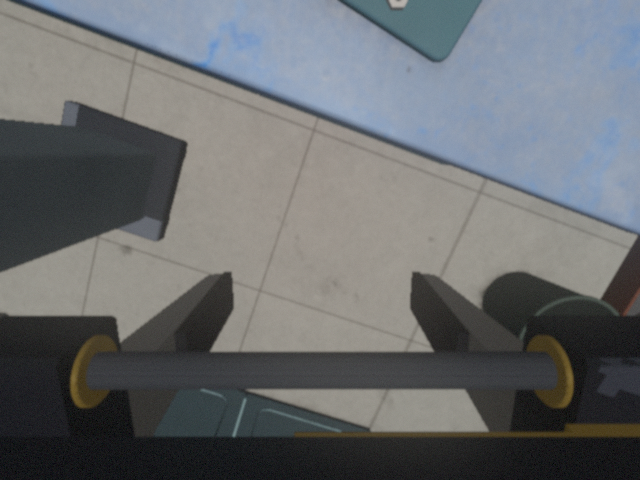

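```bash
python3 - <<'E'
import cv2
a=cv2.imread("pics/top0.png")[190:300,260:375];cv2.imwrite("pics/topz.png",cv2.resize(a,None,fx=5,fy=5,interpolation=cv2.INTER_CUBIC))
a=cv2.imread("pics/side0.png")[200:300,265:380];cv2.imwrite("pics/sidez.png",cv2.resize(a,None,fx=6,fy=6,interpolation=cv2.INTER_CUBIC))
E
```

```text
(no output)
```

View pics/topz.png

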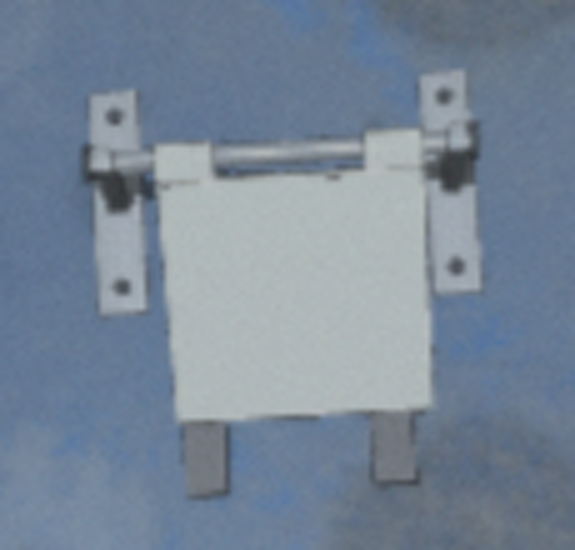

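View pics/sidez.png

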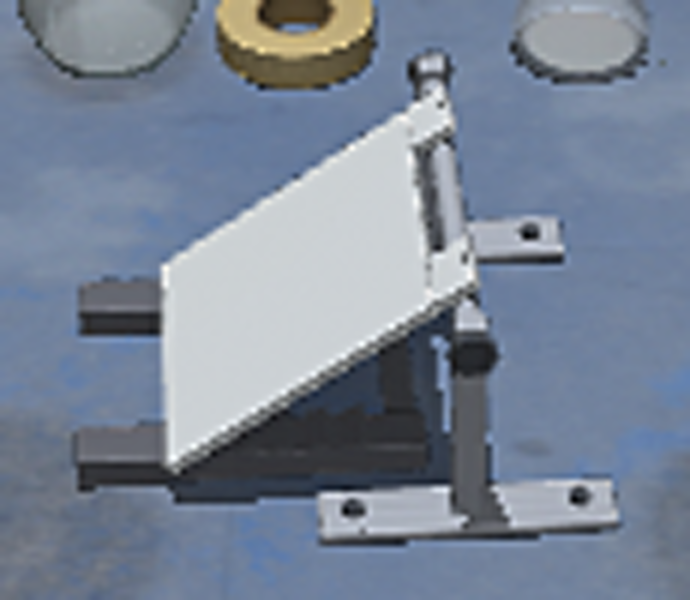

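```bash
cat > h.py <<'E'
import numpy as np, json
C={'side':(457.14386485881926,321.36893239053563,238.48776948486451,np.array([[0.999723,0.02078905,-0.01103327,-0.58528594],[-0.00411907,0.6161078,0.78765107,-0.13113729],[0.02317221,-0.78738745,0.61602277,-0.99728048],[0,0,0,1]])),
'top':(503.44857246044506,319.6865252502992,239.61094264736488,np.array([[0.02276854,-0.99962104,-0.01547166,0.10120533],[0.97978904,0.01923514,0.19910664,-0.58652291],[-0.19873359,-0.01969233,0.97985569,-1.08924123],[0,0,0,1]]))}
Z={'top':(260,190,5),'side':(265,200,6)}
def ray(c,u,v):
    f,cx,cy,M=C[c];d=np.array([(u-cx)/f,-(v-cy)/f,-1]);R=M[:3,:3];return -R.T@M[:3,3],R.T@d
def cast(c,u,v,z):
    o,d=ray(c,u,v);return o+d*(z-o[2])/d[2]
def zc(c,X,Y,z):
    a,b,s=Z[c];return cast(c,(X+.5)/s-.5+a,(Y+.5)/s-.5+b,z)
def proj(c,p):
    f,cx,cy,M=C[c];q=M[:3,:3]@np.array(p)+M[:3,3];return cx+f*q[0]/-q[2],cy-f*q[1]/-q[2]
E
python3 - <<'E'
from h import *
np.set_printoptions(precision=4,suppress=True)
def P(n,c,pts,z):
    r=[zc(c,*p,z) for p in pts]
    print(n,c,np.array([q[:2] for q in r]).tolist() and np.round([q[:2] for q in r],4).tolist());return r
P('footL','top',[(89,93),(135,90),(147,310),(100,314)],.006)
P('footR','top',[(420,73),(465,69),(481,290),(435,293)],.006)
P('combfront','top',[(186,494),(229,490),(374,482),(417,479)],.013)
P('platefoot','top',[(178,420),(431,408)],.018)
P('bar axis','top',[(157,159),(215,155),(363,149),(425,145)],.085)
P('footR','side',[(318,490),(613,481),(620,523),(322,540)],.006)
P('combfront','side',[(78,285),(73,435)],.013)
P('combback','side',[(424,411),(424,443)],.013)
P('platefoot','side',[(162,267),(173,462)],.018)
P('bar','side',[(440,100),(475,330)],.085)
for c in C: print(c, ray(c,0,0)[0])
E
```

```text
footL top [[0.6709, 0.219], [0.6728, 0.1967], [0.5646, 0.1871], [0.5622, 0.2095]]
footR top [[0.6839, 0.0587], [0.6863, 0.037], [0.5774, 0.0283], [0.5755, 0.0502]]
combfront top [[0.4766, 0.1653], [0.4789, 0.1453], [0.484, 0.0777], [0.4858, 0.0577]]
platefoot top [[0.5106, 0.1698], [0.5187, 0.0518]]
bar axis top [[0.6197, 0.1786], [0.622, 0.1525], [0.626, 0.086], [0.6284, 0.0582]]
footR side [[0.5759, 0.0538], [0.686, 0.0596], [0.6873, 0.0372], [0.5781, 0.0273]]
combfront side [[0.4759, 0.1656], [0.4827, 0.0757]]
combback side [[0.6155, 0.0904], [0.6154, 0.0724]]
platefoot side [[0.5098, 0.1712], [0.5222, 0.0556]]
bar side [[0.6216, 0.1939], [0.6329, 0.0529]]
side [ 0.6077 -0.6923  0.7112]
top [0.3559 0.091  1.1856]
```

```bash
cat >> h.py <<'E'
from scipy.spatial.transform import Rotation as Ro
psi=np.radians(4.7); ex=np.array([np.cos(psi),np.sin(psi),0]); ey=np.array([-np.sin(psi),np.cos(psi),0]); ez=np.array([0,0,1.])
comb=np.array([.569,.1187,0]); rack=np.array([.6242,.1233,0])
def Rt(lean):
    a=np.radians(lean); y=np.sin(a)*ex-np.cos(a)*ez; x=SG*ey; return np.c_[x,y,np.cross(x,y)]
SG=-1
def row(p0,R0,p,R):
    return np.r_[R0.T@(np.array(p)-p0)*100, np.degrees(Ro.from_matrix(R0.T@R).as_rotvec())]
def tcp(cx,cy,z,lean): # fingertip front-bottom corner at comb x=cx, lowest point of tip at z
    R=Rt(lean);a=np.radians(lean); tipc=comb+ex*(cx-.010*np.cos(a))+ey*cy+ez*(z+.010*np.sin(a)); return tipc-.017*R[:,1]
E
python3 - <<'E'
from h import *
import h
from workcell import readout
np.set_printoptions(precision=3,suppress=True)
s=readout.state();R0=Ro.from_rotvec(s['ee_rot']).as_matrix();print(R0)
for sg in(1,-1):
    h.SG=sg; print(sg,row(s['ee_pos'],R0,tcp(-.075,0,.1,25),Rt(25)),tcp(-.075,0,.1,25), tcp(-.075,0,.003,25))
    print(row(s['ee_pos'],R0,[.45,-.25,.33],R0))
for n,u,v in(('flask',216,288),('tape',218,252),('reagent',429,240),('tweez',445,298)): print(n,cast('top',u,v,0.02))
E
```

```text
[[ 0.337 -0.001  0.942]
 [-0.942  0.001  0.337]
 [-0.001 -1.    -0.   ]]
1 [ -59.306   11.197   48.762   -4.813 -161.385  -35.804] [0.478 0.111 0.12 ] [0.478 0.111 0.023]
[-26.27   -9.881  33.944   0.      0.      0.   ]
-1 [-59.306  11.197  48.762  24.873  14.739  -3.344] [0.478 0.111 0.12 ] [0.478 0.111 0.023]
[-26.27   -9.881  33.944   0.      0.      0.   ]
flask [0.473 0.353 0.02 ]
tape [0.558 0.354 0.02 ]
reagent [ 0.596 -0.143  0.02 ]
tweez [ 0.461 -0.177  0.02 ]
```

Emit:
play_rows(targets=[-26, -10, 34, 0, 0, 0, 0.85, -26, -10, 34, 0, 0, 0, 0.85, -26, -10, 34, 0, 0, 0, 0.85, -26, -10, 34, 0, 0, 0, 0.85, -26, -10, 34, 0, 0, 0, 0.85, -26, -10, 34, 0, 0, 0, 0.85, -26, -10, 34, 0, 0, 0, 0.85, -26, -10, 34, 0, 0, 0, 0.85, -26, -10, 34, 0, 0, 0, 0.85, -26, -10, 34, 0, 0, 0, 0.85, -59.3, 0, 47, 24.9, 14.7, -3.3, 0.85, -59.3, 0, 47, 24.9, 14.7, -3.3, 0.85, -59.3, 0, 47, 24.9, 14.7, -3.3, 0.85, -59.3, 0, 47, 24.9, 14.7, -3.3, 0.85, -59.3, 0, 47, 24.9, 14.7, -3.3, 0.85, -59.3, 0, 47, 24.9, 14.7, -3.3, 0.85, -59.3, 0, 47, 24.9, 14.7, -3.3, 0.85, -59.3, 0, 47, 24.9, 14.7, -3.3, 0.85, -59.3, 0, 47, 24.9, 14.7, -3.3, 0.85, -59.3, 0, 47, 24.9, 14.7, -3.3, 0.85])

```text
t: 1.82
ee_pos: [0.4606, 0.093, 0.234]
ee_rot: [-0.912, 0.835, -1.314]
ft_force: [-0.3, -1.3, -0.7]
gripper_width: 0.014
```

```bash
python3 - <<'E'
from workcell import readout, optics
import cv2,numpy as np
s=readout.state();print(s['t'],s['ee_pos'],s['ee_rot'],s['gripper_width'],s['joints'])
d=optics.snapshot("wrist");cv2.imwrite("pics/w1.png",d["frame"][:,:,::-1]); np.savez("w1.npz",p=s['ee_pos'],r=s['ee_rot'])
E
```

```text
1.8167 [0.46057758 0.0929504  0.23403793] [-0.91248363  0.83532398 -1.3137448 ] 0.013977176747013303 [ 0.4913796   0.0052617  -0.81231747  2.27960929  0.24621723  0.44665476
 -2.00702132]
```

View pics/w1.png

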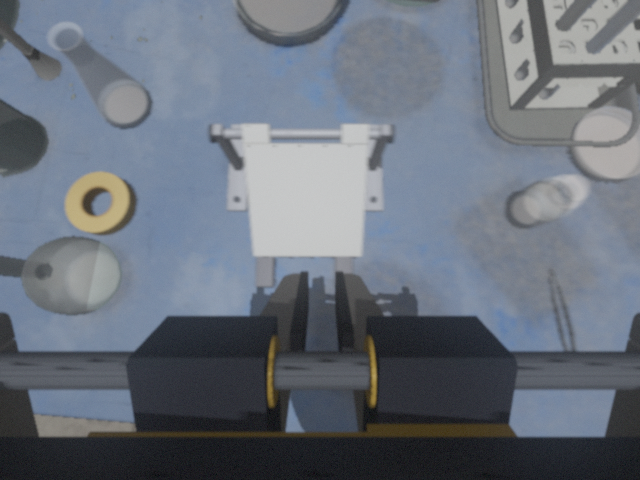

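```bash
python3 - <<'E'
import cv2
a=cv2.imread("pics/w1.png")[110:300,205:405];cv2.imwrite("pics/w1z.png",cv2.resize(a,None,fx=4,fy=3,interpolation=cv2.INTER_CUBIC))
a=cv2.imread("pics/side0.png")[250:300,270:345];cv2.imwrite("pics/side0z.png",cv2.resize(a,None,fx=10,fy=10,interpolation=cv2.INTER_CUBIC))
E
```

```text
(no output)
```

View pics/w1z.png

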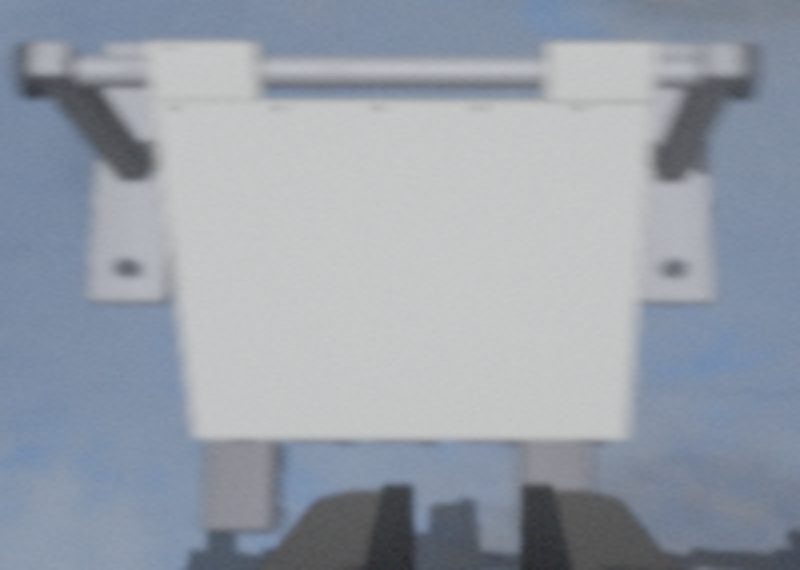

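View pics/side0z.png

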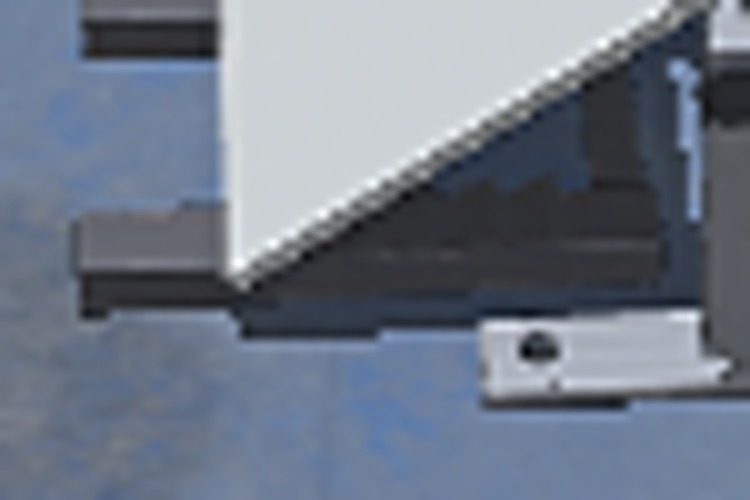

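```bash
cat >> h.py <<'E'
MT=np.array([[9.99999175e-01,-1.14883130e-03,-5.74592428e-04,2.74311849e-04],[-2.70585087e-04,2.48884992e-01,-9.68533008e-01,-1.53472035e-01],[1.25568847e-03,9.68532364e-01,2.48884476e-01,6.89833990e-02],[0,0,0,1]])
def wcast(p,r,u,v,z):
    R=Ro.from_rotvec(r).as_matrix(); f,cx,cy=351.378,321.441,241.059
    o=p+R@MT[:3,3]; d=R@MT[:3,:3]@np.array([(u-cx)/f,-(v-cy)/f,-1]); return o+d*(z-o[2])/d[2]
def fr(q,o): q=np.array(q)-o; return round(q@ex*1e3,1),round(q@ey*1e3,1)
E
python3 - <<'E'
from h import *
w=np.load('w1.npz');p,r=w['p'],w['r']
def q(X,Y,z): return wcast(p,r,(X+.5)/4-.5+205,(Y+.5)/3-.5+110,z)
for n,X,Y,z in(('bar',270,70,.085),('bar',400,70,.085),('bar',540,69,.085),('combL',204,529,.013),('combL',270,529,.013),('footL',88,299,.006),('footL',165,300,.006),('footR',642,300,.006),('footR',714,300,.006),('plateL',192,438,.0179),('plateR',631,438,.0179)):
    c=q(X,Y,z); print(n,c.round(4),fr(c,rack))
for n,X,Y in(('outer back bottom',658,283),('outer front bottom',80,318)):
    c=cast('side',(X+.5)/10-.5+270,(Y+.5)/10-.5+250,0);print(n,c.round(4),fr(c,rack))
for n,X,Y in(('front top outer',80,268),('front top inner',75,215),('far',82,22)):
    c=cast('side',(X+.5)/10-.5+270,(Y+.5)/10-.5+250,.013);print(n,c.round(4),fr(c,rack))
E
```

```text
bar [0.6197 0.1536 0.085 ] (np.float64(-2.0), np.float64(30.6))
bar [0.6224 0.1221 0.085 ] (np.float64(-1.9), np.float64(-1.1))
bar [0.6257 0.0882 0.085 ] (np.float64(-1.4), np.float64(-35.1))
combL [0.4742 0.1655 0.013 ] (np.float64(-146.0), np.float64(54.3))
combL [0.4758 0.1474 0.013 ] (np.float64(-145.9), np.float64(36.2))
footL [0.5599 0.2109 0.006 ] (np.float64(-56.9), np.float64(92.6))
footL [0.5614 0.1886 0.006 ] (np.float64(-57.3), np.float64(70.2))
footR [0.5732 0.05   0.006 ] (np.float64(-56.8), np.float64(-68.8))
footR [0.575  0.0291 0.006 ] (np.float64(-56.7), np.float64(-89.9))
plateL [0.5068 0.1718 0.0179] (np.float64(-113.0), np.float64(58.0))
plateR [0.5171 0.0511 0.0179] (np.float64(-112.7), np.float64(-63.2))
outer back bottom [0.6158 0.0717 0.    ] (np.float64(-12.6), np.float64(-50.7))
outer front bottom [0.4852 0.059  0.    ] (np.float64(-143.8), np.float64(-52.7))
front top outer [0.4859 0.0615 0.013 ] (np.float64(-142.9), np.float64(-50.3))
front top inner [0.4831 0.0792 0.013 ] (np.float64(-144.3), np.float64(-32.4))
far [0.478  0.1479 0.013 ] (np.float64(-143.7), np.float64(36.5))
```

```bash
cat > go.py <<'E'
import sys
from h import *
from workcell import readout
np.set_printoptions(precision=2,suppress=True)
s=readout.state();R0=Ro.from_rotvec(s['ee_rot']).as_matrix()
print(s['t'],s['ee_pos'],s['ft_force'],s['moment'])
cx,cy,z,l=map(float,sys.argv[1:]); print(row(s['ee_pos'],R0,tcp(cx,cy,z,l),Rt(l)))
print('tool ex',R0.T@ex,'ez',R0.T@ez,'ey',R0.T@ey)
E
python3 go.py -.080 -.002 .03 25;python3 go.py -.080 -.002 .004 25
```

```text
1.8667 [0.46 0.1  0.23] [-0.81  2.34 -0.03] [0.15 0.38 0.16]
[-1.05 17.26 -6.52  0.08  0.19 -0.11]
tool ex [0.   0.42 0.91] ez [-0.   -0.91  0.42] ey [-1.  0.  0.]
1.8667 [0.46 0.1  0.23] [-0.81  2.34 -0.03] [0.15 0.38 0.16]
[-1.05 19.62 -7.61  0.08  0.19 -0.11]
tool ex [0.   0.42 0.91] ez [-0.   -0.91  0.42] ey [-1.  0.  0.]
```

Emit:
play_rows(targets=[-0.5, 4, -1.5, 0, 0, 0, 0.85, -1, 8, -3, 0, 0, 0, 0.85, -1, 11, -4.2, 0, 0, 0, 0.85, -1, 13, -5, 0, 0, 0, 0.85, -1, 13, -5, 0, 0, 0, 0.85, -1, 13, -5, 0, 0, 0, 0.85, -1, 13, -5, 0, 0, 0, 0.85, -1, 13, -5, 0, 0, 0, 0.85])

```text
t: 2.53
ee_pos: [0.4706, 0.1015, 0.1006]
ee_rot: [-0.927, 0.842, -1.31]
ft_force: [0.1, 1.2, 0.6]
gripper_width: 0.0137
```

```bash
python3 go.py -.080 -.002 .004 25; python3 - <<'E'
from workcell import readout, optics
import cv2,numpy as np
s=readout.state()
d=optics.snapshot("wrist");cv2.imwrite("pics/w2.png",d["frame"][:,:,::-1]); np.savez("w2.npz",p=s['ee_pos'],r=s['ee_rot'])
E
```

```text
2.5333 [0.47 0.1  0.1 ] [0.12 1.17 0.56] [0.08 0.4  0.01]
[-0.76  7.15 -2.85  0.92  0.32  0.32]
tool ex [0.   0.41 0.91] ez [ 0.01 -0.91  0.41] ey [-1.   -0.01  0.01]
```

View pics/w2.png

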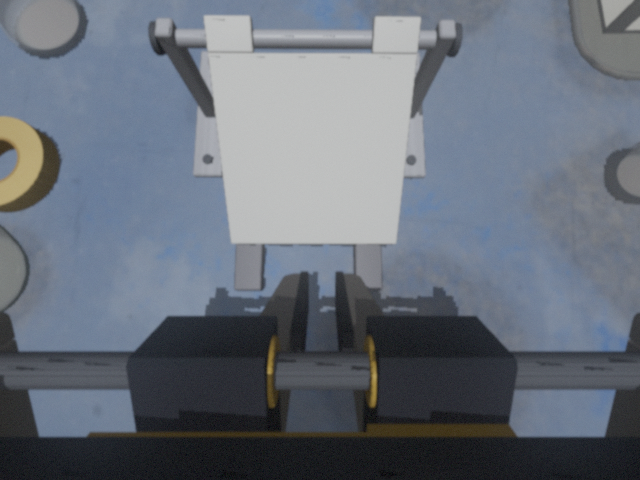

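Emit:
play_rows(targets=[-0.75, 1, -0.4, 0.9, 0.3, 0.3, 0.85, -0.75, 3, -1.2, 0.9, 0.3, 0.3, 0.85, -0.75, 5, -2, 0.9, 0.3, 0.3, 0.85, -0.75, 6, -2.5, 0.9, 0.3, 0.3, 0.85, -0.75, 6.6, -2.7, 0.9, 0.3, 0.3, 0.85, -0.75, 6.6, -2.7, 0.9, 0.3, 0.3, 0.85, -0.75, 6.6, -2.7, 0.9, 0.3, 0.3, 0.85, -0.75, 6.6, -2.7, 0.9, 0.3, 0.3, 0.85])

```text
t: 3.25
ee_pos: [0.4885, 0.1102, 0.0696]
ee_rot: [-0.959, 0.878, -1.297]
ft_force: [0.1, 0.2, 0.1]
gripper_width: 0.014
```

```bash
python3 go.py -.080 -.002 .003 25; python3 - <<'E'
from workcell import readout, optics
import cv2,numpy as np
s=readout.state()
d=optics.snapshot("wrist");cv2.imwrite("pics/w3.png",d["frame"][:,:,::-1])
d=optics.snapshot("side");cv2.imwrite("pics/s3.png",cv2.resize(d["frame"][180:310,225:385,::-1],None,fx=5,fy=4.6,interpolation=cv2.INTER_CUBIC))
E
```

```text
3.25 [0.49 0.11 0.07] [0.1  0.17 0.13] [ 0.01  0.39 -0.02]
[-0.01  3.81 -3.15  3.47  0.1   0.25]
tool ex [-0.    0.37  0.93] ez [ 0.   -0.93  0.37] ey [-1. -0.  0.]
```

View pics/w3.png

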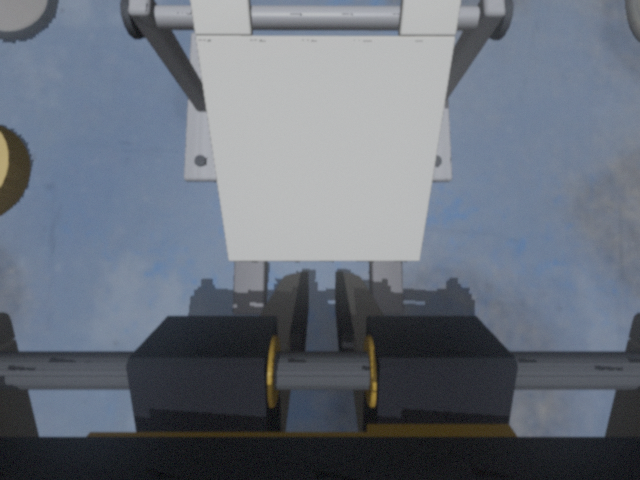

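View pics/s3.png

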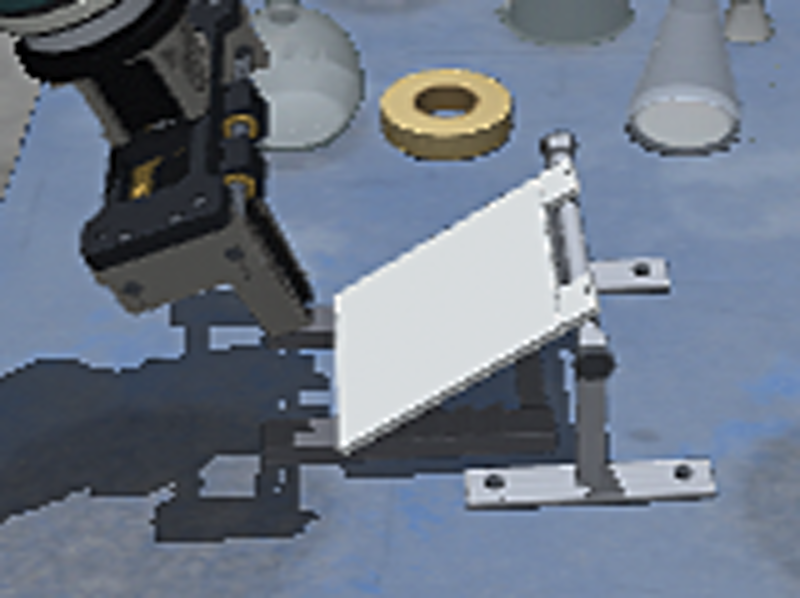

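```bash
python3 -c "
from workcell import readout
s=readout.state();print(s['joints'],s['joint_velocities'],s['t'])"
```

```text
[-0.27859402  0.37716971 -0.08463239  2.33572855  1.11118737  0.14883507
 -2.9213863 ] [-0.00386189 -0.00057075  0.00171164 -0.00145162  0.00037991  0.00057796
  0.00112727] 3.35
```

```bash
cat > go2.py <<'E'
import sys, h
from h import *
from workcell import readout
np.set_printoptions(precision=2,suppress=True)
s=readout.state();R0=Ro.from_rotvec(s['ee_rot']).as_matrix()
# args: cx cy z lean twist(deg about vertical from SG=-1 pose)
def go2(cx,cy,z,l,tw=180):
    h.SG=-1; p=tcp(cx,cy,z,l); R=Rt(l)@Ro.from_euler('y',-tw,degrees=True).as_matrix()
    return row(s['ee_pos'],R0,p,R),p
if __name__=='__main__':
    print(s['t'],s['ee_pos'],s['ft_force'],s['joints'])
    print(*go2(*map(float,sys.argv[1:])))
E
python3 go2.py -.06 -.002 .15 10 60;python3 go2.py -.06 -.002 .15 10 120; python3 go2.py -.06 -.002 .15 10 180
```

```text
3.35 [0.49 0.11 0.07] [0.39 0.8  0.4 ] [-0.28  0.38 -0.08  2.34  1.11  0.15 -2.92]
[  0.08  -8.89   4.37 -10.34 -59.7    6.28] [0.5  0.11 0.17]
3.35 [0.49 0.11 0.07] [0.39 0.8  0.4 ] [-0.28  0.38 -0.08  2.34  1.11  0.15 -2.92]
[   0.08   -8.89    4.37   -6.71 -119.43   12.24] [0.5  0.11 0.17]
3.35 [0.49 0.11 0.07] [0.39 0.8  0.4 ] [-0.28  0.38 -0.08  2.34  1.11  0.15 -2.92]
[   0.08   -8.89    4.37    0.4  -178.99   18.11] [0.5  0.11 0.17]
```

Emit:
play_rows(targets=[0, -4, 2, -10, 0, 0, 0.85, 0, -7, 3.5, -10, 0, 0, 0.85, 0, -9, 4.4, -10, 0, 0, 0.85, 0, -9, 4.4, -10.3, -59.7, 6.3, 0.85, 0, -9, 4.4, -10.3, -59.7, 6.3, 0.85, 0, -9, 4.4, -10.3, -59.7, 6.3, 0.85, 0, -9, 4.4, -10.3, -59.7, 6.3, 0.85, 0, -9, 4.4, -10.3, -59.7, 6.3, 0.85, 0, -9, 4.4, -10.3, -59.7, 6.3, 0.85, 0, -9, 4.4, -10.3, -59.7, 6.3, 0.85, 0, -9, 4.4, -10.3, -59.7, 6.3, 0.85, 0, -9, 4.4, -6.7, -119.4, 12.2, 0.85, 0, -9, 4.4, -6.7, -119.4, 12.2, 0.85, 0, -9, 4.4, -6.7, -119.4, 12.2, 0.85, 0, -9, 4.4, -6.7, -119.4, 12.2, 0.85, 0, -9, 4.4, -6.7, -119.4, 12.2, 0.85, 0, -9, 4.4, -6.7, -119.4, 12.2, 0.85, 0, -9, 4.4, -6.7, -119.4, 12.2, 0.85, 0, -9, 4.4, -6.7, -119.4, 12.2, 0.85, 0, -9, 4.4, -6.7, -119.4, 12.2, 0.85])

```text
t: 5.02
ee_pos: [0.4963, 0.1114, 0.1694]
ee_rot: [-1.554, -0.614, 0.342]
ft_force: [0.0, 0.3, -0.5]
gripper_width: 0.0138
```

```bash
python3 go2.py -.06 -.002 .15 10 180;python3 go2.py -.080 -.002 .08 15 180
```

```text
5.0167 [0.5  0.11 0.17] [ 0.03  0.33 -0.53] [ 0.6   0.48 -1.1   2.08  0.71  0.79 -0.31]
[ -0.03   0.1   -0.07   0.05 -59.83  -0.05] [0.5  0.11 0.17]
5.0167 [0.5  0.11 0.17] [ 0.03  0.33 -0.53] [ 0.6   0.48 -1.1   2.08  0.71  0.79 -0.31]
[ -2.88   6.57   1.6   -4.48 -59.79  -2.66] [0.48 0.11 0.1 ]
```

Emit:
play_rows(targets=[0, 0, 0, 0, -60, 0, 0.85, 0, 0, 0, 0, -60, 0, 0.85, 0, 0, 0, 0, -60, 0, 0.85, 0, 0, 0, 0, -60, 0, 0.85, 0, 0, 0, 0, -60, 0, 0.85, 0, 0, 0, 0, -60, 0, 0.85, 0, 0, 0, 0, -60, 0, 0.85, 0, 0, 0, 0, -60, 0, 0.85, 0, 0, 0, 0, -60, 0, 0.85, -1.5, 3, 1, -4.5, -59.8, -2.7, 0.85, -2.9, 5, 1.6, -4.5, -59.8, -2.7, 0.85, -2.9, 6.6, 1.6, -4.5, -59.8, -2.7, 0.85, -2.9, 6.6, 1.6, -4.5, -59.8, -2.7, 0.85, -2.9, 6.6, 1.6, -4.5, -59.8, -2.7, 0.85])

```text
t: 6.18
ee_pos: [0.4754, 0.1096, 0.0987]
ee_rot: [-1.353, -1.464, 1.121]
ft_force: [1.0, -0.2, 0.3]
gripper_width: 0.0136
```

```bash
python3 go2.py -.080 -.002 .08 15;python3 go2.py -.080 -.002 .015 15;python3 go2.py -.080 -.002 .003 15;
```

```text
6.1833 [0.48 0.11 0.1 ] [ 1.   -0.16  0.29] [ 0.61  0.62 -1.14  2.23  1.17  0.7   0.31]
[-0.06 -0.04 -0.   -0.   -0.31  0.04] [0.48 0.11 0.1 ]
6.1833 [0.48 0.11 0.1 ] [ 1.   -0.16  0.29] [ 0.61  0.62 -1.14  2.23  1.17  0.7   0.31]
[-0.07  6.24  1.68 -0.   -0.31  0.04] [0.48 0.11 0.03]
6.1833 [0.48 0.11 0.1 ] [ 1.   -0.16  0.29] [ 0.61  0.62 -1.14  2.23  1.17  0.7   0.31]
[-0.07  7.4   1.99 -0.   -0.31  0.04] [0.48 0.11 0.02]
```

```bash
python3 go2.py -.080 -.002 .03 25;python3 go2.py -.080 -.002 .010 25
```

```text
6.1833 [0.48 0.11 0.1 ] [ 1.   -0.16  0.29] [ 0.61  0.62 -1.14  2.23  1.17  0.7   0.31]
[ -0.07   4.68   1.49 -10.    -0.31   0.01] [0.47 0.11 0.05]
6.1833 [0.48 0.11 0.1 ] [ 1.   -0.16  0.29] [ 0.61  0.62 -1.14  2.23  1.17  0.7   0.31]
[ -0.07   6.61   2.   -10.    -0.31   0.01] [0.47 0.11 0.03]
```

Emit:
play_rows(targets=[-0.07, 1.5, 0.5, -3, 0, 0, 0.85, -0.07, 3, 1, -6, -0.3, 0, 0.85, -0.07, 4.7, 1.5, -10, -0.3, 0, 0.85, -0.07, 5.7, 1.75, -10, -0.3, 0, 0.85, -0.07, 6.6, 2, -10, -0.3, 0, 0.85, -0.07, 6.6, 2, -10, -0.3, 0, 0.85, -0.07, 6.6, 2, -10, -0.3, 0, 0.85, -0.07, 6.6, 2, -10, -0.3, 0, 0.85])

```text
t: 6.85
ee_pos: [0.4747, 0.1091, 0.0308]
ee_rot: [-1.472, -1.597, 1.013]
ft_force: [-0.1, -0.1, 0.6]
gripper_width: 0.0136
```

```bash
python3 go2.py -.080 -.002 .010 25;python3 go2.py -.080 -.002 .003 25; python3 - <<'E'
from workcell import readout, optics
import cv2,numpy as np
d=optics.snapshot("wrist");cv2.imwrite("pics/w4.png",d["frame"][:,:,::-1])
d=optics.snapshot("side");cv2.imwrite("pics/s4.png",cv2.resize(d["frame"][180:310,225:385,::-1],None,fx=5,fy=4.6,interpolation=cv2.INTER_CUBIC))
E
```

```text
6.85 [0.47 0.11 0.03] [-0.11 -0.14  0.56] [ 0.43  0.71 -0.93  2.37  1.88  0.64 -0.37]
[-0.02  0.05  0.18  0.15 -0.12  0.02] [0.47 0.11 0.03]
6.85 [0.47 0.11 0.03] [-0.11 -0.14  0.56] [ 0.43  0.71 -0.93  2.37  1.88  0.64 -0.37]
[-0.02  0.68  0.48  0.15 -0.12  0.02] [0.47 0.11 0.02]
```

View pics/w4.png

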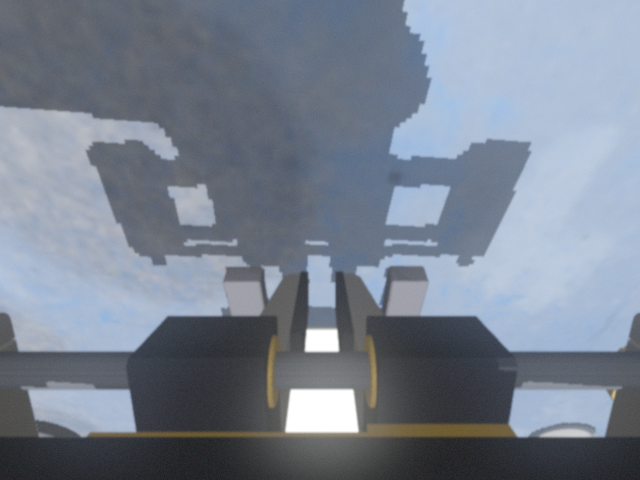

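View pics/s4.png

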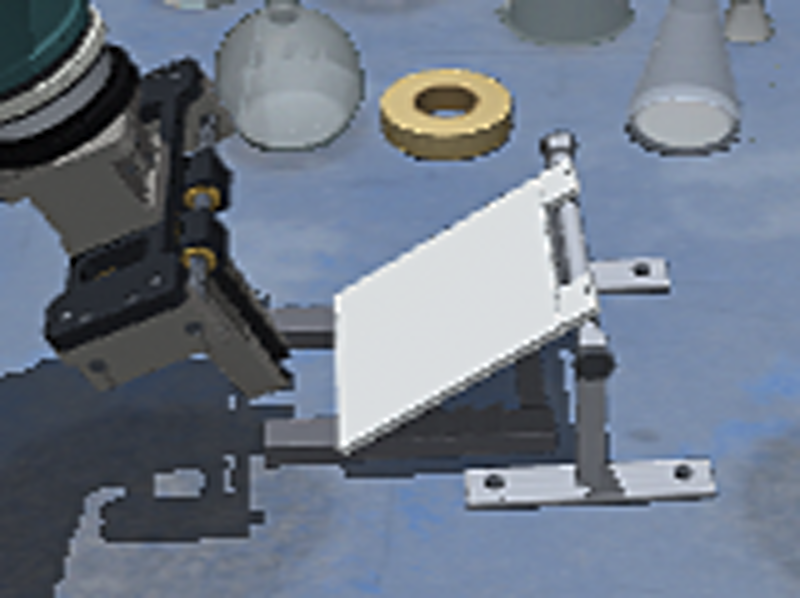

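Emit:
play_rows(targets=[0, 0.35, 0.25, 0, 0, 0, 0.85, 0, 0.7, 0.48, 0, 0, 0, 0.85, 0, 0.7, 0.48, 0, 0, 0, 0.85, 0, 0.91, 0.03, 0, 0, 0, 0.85, 0, 1.12, -0.43, 0, 0, 0, 0.85, 0, 1.33, -0.88, 0, 0, 0, 0.85, 0, 1.54, -1.33, 0, 0, 0, 0.85, 0, 1.54, -1.33, 0, 0, 0, 0.85])

```text
t: 7.62
ee_pos: [0.4934, 0.1103, 0.0216]
ee_rot: [-1.472, -1.596, 1.014]
ft_force: [-0.4, -0.0, -0.7]
gripper_width: 0.014
```

```bash
python3 go2.py -.060 -.002 .003 25; python3 go2.py -.050 -.002 .003 25; python3 -c "
from workcell import readout
print(readout.state()['ee_pos'])"
```

```text
7.6167 [0.49 0.11 0.02] [-0.39 -0.   -0.72] [ 0.42  0.74 -0.9   2.33  1.89  0.64 -0.35]
[ 0.02 -0.1  -0.02  0.11 -0.11 -0.  ] [0.49 0.11 0.02]
7.6167 [0.49 0.11 0.02] [-0.39 -0.   -0.72] [ 0.42  0.74 -0.9   2.33  1.89  0.64 -0.35]
[ 0.02  0.32 -0.92  0.11 -0.11 -0.  ] [0.5  0.11 0.02]
[0.4934406  0.11029851 0.02164102]
```

Emit:
play_rows(targets=[0, -0.05, -0.1, 0, 0, 0, 0.85, 0, 0.04, -0.25, 0, 0, 0, 0.85, 0, 0.1, -0.4, 0, 0, 0, 0.85, 0, 0.16, -0.54, 0, 0, 0, 0.85, 0, 0.22, -0.67, 0, 0, 0, 0.85, 0, 0.28, -0.8, 0, 0, 0, 0.85, 0, 0.34, -0.92, 0, 0, 0, 0.85, 0, 0.4, -1.06, 0, 0, 0, 0.85, 0, 0.47, -1.2, 0, 0, 0, 0.85, 0, 0.54, -1.34, 0, 0, 0, 0.85])

```text
t: 8.45
ee_pos: [0.5061, 0.1114, 0.0219]
ee_rot: [-1.47, -1.595, 1.016]
ft_force: [-2.3, -1.2, -0.4]
gripper_width: 0.0134
```

```bash
cat > look.py <<'E'
import sys
from workcell import readout, optics
import cv2,numpy as np
n=sys.argv[1]
d=optics.snapshot("side");f=d["frame"];cv2.imwrite(f"pics/S{n}.png",f[:,:,::-1]);a=cv2.resize(f[195:295,260:380,::-1],None,fx=6.6,fy=6,interpolation=cv2.INTER_CUBIC);cv2.imwrite(f"pics/s{n}.png",a)
d=optics.snapshot("top");f=d["frame"];cv2.imwrite(f"pics/T{n}.png",f[:,:,::-1]);cv2.imwrite(f"pics/t{n}.png",cv2.resize(f[190:300,260:375,::-1],None,fx=5,fy=5,interpolation=cv2.INTER_CUBIC))
s=readout.state();print(s['t'],s['ft_force'],s['moment'])
E
python3 go2.py -.045 -.002 .003 25;python3 look.py a
```

```text
8.45 [0.51 0.11 0.02] [-2.34 -1.23 -0.38] [ 0.41  0.74 -0.89  2.3   1.86  0.63 -0.31]
[ 0.01  0.02 -0.22 -0.01 -0.06  0.02] [0.51 0.11 0.02]
8.55 [-1.24695463  0.09477025 -1.38638697] [ 0.04088265  0.5501267  -0.01070535]
```

View pics/sa.png

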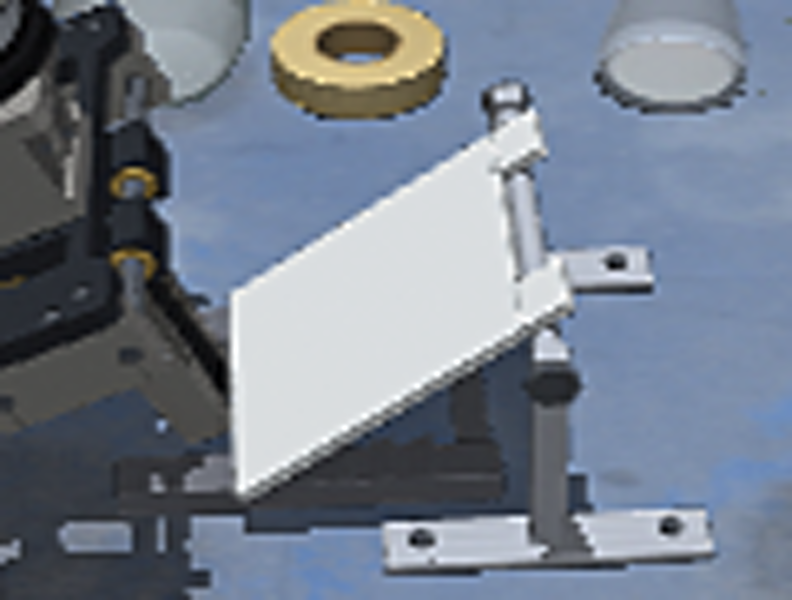

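View pics/ta.png

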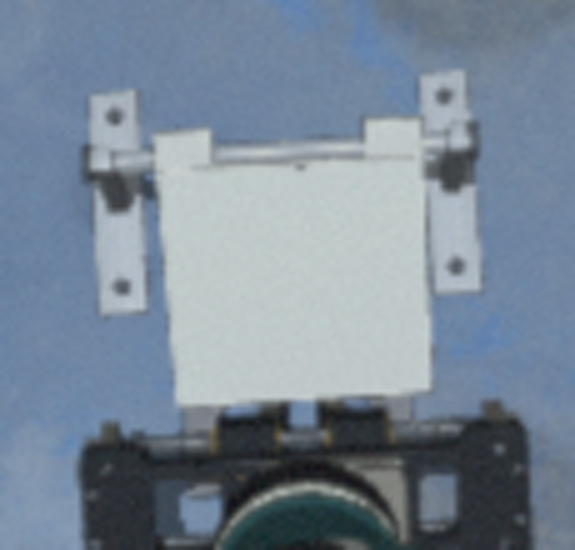

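Emit:
play_rows(targets=[0, 0.08, -0.18, 0, 0, 0, 0.85, 0, 0.17, -0.36, 0, 0, 0, 0.85, 0, 0.25, -0.54, 0, 0, 0, 0.85, 0, 0.34, -0.72, 0, 0, 0, 0.85, 0, 0.42, -0.91, 0, 0, 0, 0.85, 0, 0.5, -1.09, 0, 0, 0, 0.85, 0, 0.59, -1.27, 0, 0, 0, 0.85, 0, 0.68, -1.45, 0, 0, 0, 0.85, 0, 0.76, -1.63, 0, 0, 0, 0.85, 0, 0.84, -1.81, 0, 0, 0, 0.85])

```text
t: 9.38
ee_pos: [0.5256, 0.1132, 0.0219]
ee_rot: [-1.469, -1.596, 1.016]
ft_force: [-4.9, -0.5, 1.2]
gripper_width: 0.0137
```

```bash
python3 go2.py -.025 -.002 .003 25;python3 look.py b
```

```text
9.3833 [0.53 0.11 0.02] [-4.91 -0.52  1.21] [ 0.4   0.75 -0.88  2.26  1.83  0.62 -0.26]
[-0.    0.04 -0.26 -0.03 -0.04  0.04] [0.53 0.11 0.02]
9.4833 [-3.79090587 -0.39474388  0.71508272] [-0.01402855  0.98885469  0.00108923]
```

View pics/sb.png

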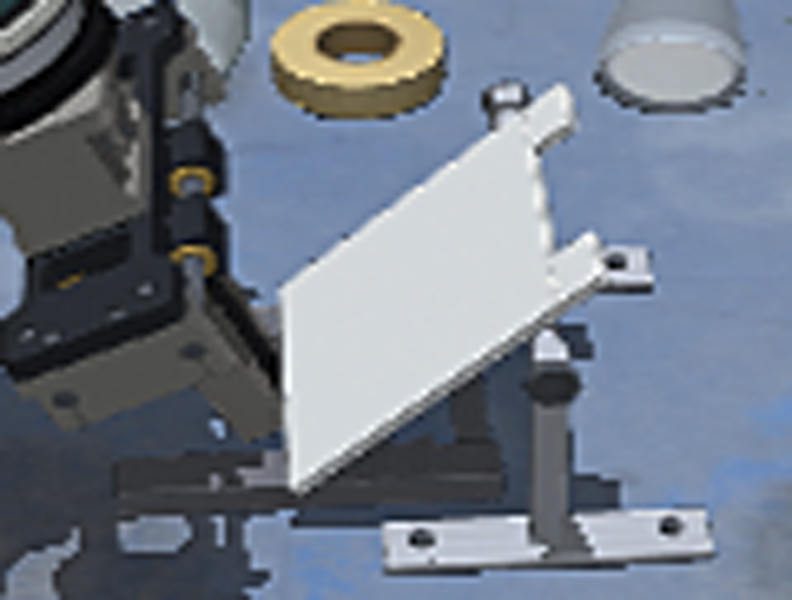

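View pics/tb.png

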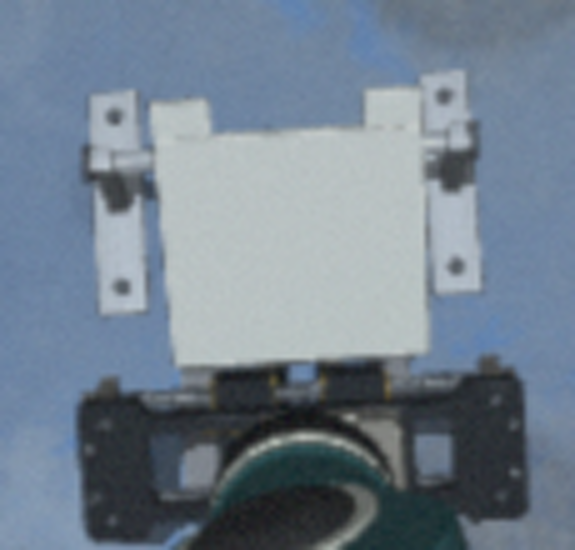

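Emit:
play_rows(targets=[0, 0.06, -0.14, 0, 0, 0, 0.85, 0, 0.13, -0.27, 0, 0, 0, 0.85, 0, 0.19, -0.41, 0, 0, 0, 0.85, 0, 0.25, -0.54, 0, 0, 0, 0.85, 0, 0.32, -0.68, 0, 0, 0, 0.85, 0, 0.38, -0.82, 0, 0, 0, 0.85])

```text
t: 9.98
ee_pos: [0.5357, 0.1136, 0.0222]
ee_rot: [-1.471, -1.596, 1.015]
ft_force: [-1.3, 1.0, -1.2]
gripper_width: 0.0137
```

Emit:
play_rows(targets=[0, 0.06, -0.14, 0, 0, 0, 0.85, 0, 0.13, -0.27, 0, 0, 0, 0.85, 0, 0.19, -0.41, 0, 0, 0, 0.85])

```text
t: 10.23
ee_pos: [0.5402, 0.114, 0.0222]
ee_rot: [-1.471, -1.596, 1.015]
ft_force: [-1.3, 0.0, -2.6]
gripper_width: 0.0134
```

```bash
python3 go2.py -.015 -.002 .003 25;python3 look.py c
```

```text
10.2333 [0.54 0.11 0.02] [-1.32  0.04 -2.6 ] [ 0.4   0.76 -0.87  2.23  1.8   0.61 -0.22]
[ 0.03 -0.13  0.18  0.05 -0.08  0.  ] [0.54 0.11 0.02]
10.3333 [-0.62537603 -0.32189999 -0.93319368] [0.03352004 0.34776565 0.02861019]
```

View pics/sc.png

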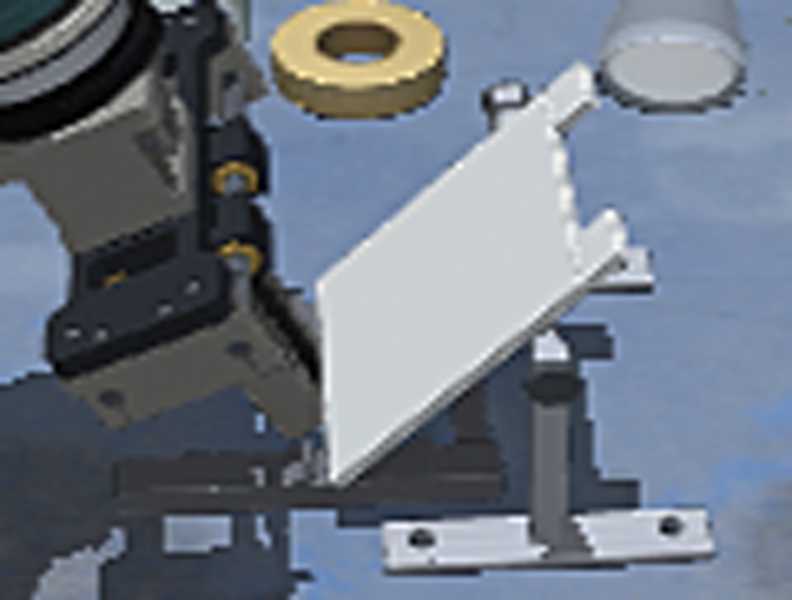

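View pics/tc.png

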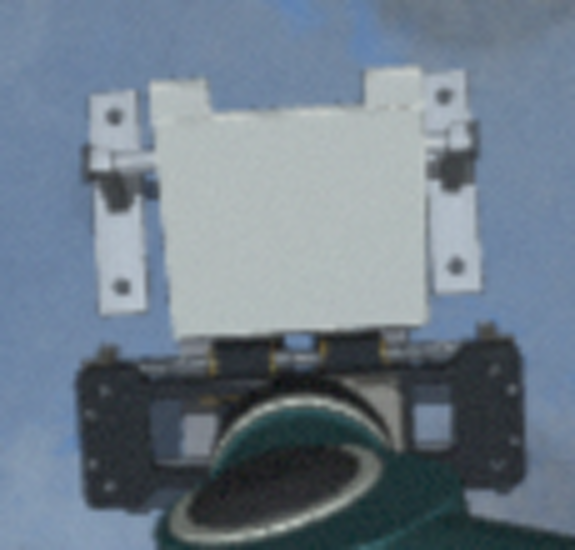

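```bash
python3 - <<'E'
from h import *
for n,a,b in(('a',(177,403),(431,390)),('b',(178,365),(430,354)),('c',(176,338),(428,327))):
  for q in(a,b):
    c=zc('top',*q,.017);print(n,fr(c,comb),fr(c,rack))
E
```

```text
a (np.float64(-45.9), np.float64(55.9)) (np.float64(-101.3), np.float64(55.8))
a (np.float64(-47.1), np.float64(-63.2)) (np.float64(-102.4), np.float64(-63.3))
b (np.float64(-27.9), np.float64(54.5)) (np.float64(-83.3), np.float64(54.5))
b (np.float64(-30.0), np.float64(-63.9)) (np.float64(-85.4), np.float64(-64.0))
c (np.float64(-15.0), np.float64(54.8)) (np.float64(-70.4), np.float64(54.8))
c (np.float64(-17.1), np.float64(-63.9)) (np.float64(-72.5), np.float64(-63.9))
```

Emit:
play_rows(targets=[0, 0.06, -0.14, 0, 0, 0, 0.85, 0, 0.13, -0.27, 0, 0, 0, 0.85, 0, 0.19, -0.41, 0, 0, 0, 0.85, 0, 0.25, -0.54, 0, 0, 0, 0.85, 0, 0.32, -0.68, 0, 0, 0, 0.85, 0, 0.38, -0.82, 0, 0, 0, 0.85])

```text
t: 10.83
ee_pos: [0.5437, 0.1149, 0.0201]
ee_rot: [-1.464, -1.591, 1.02]
ft_force: [-16.1, -2.7, 2.6]
gripper_width: 0.0134
```

```bash
python3 go2.py -.00 -.002 .003 25;python3 look.py d
```

```text
10.8333 [0.54 0.11 0.02] [-16.06  -2.67   2.64] [ 0.39  0.76 -0.86  2.22  1.78  0.6  -0.2 ]
[-0.03  0.15 -0.95 -0.43 -0.04  0.09] [0.55 0.12 0.02]
10.9333 [-13.83470955  -1.71852248   1.47413958] [-0.2563258   2.86223235 -0.06096009]
```

View pics/sd.png

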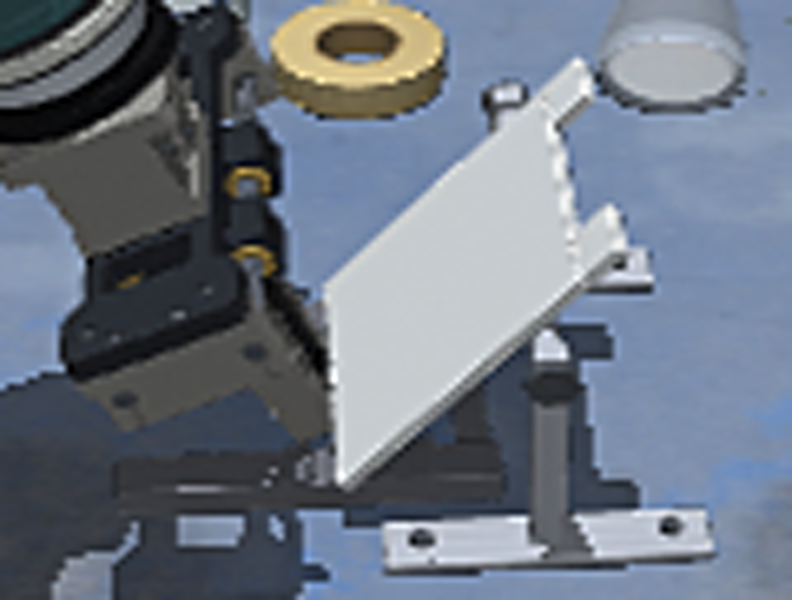

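View pics/td.png

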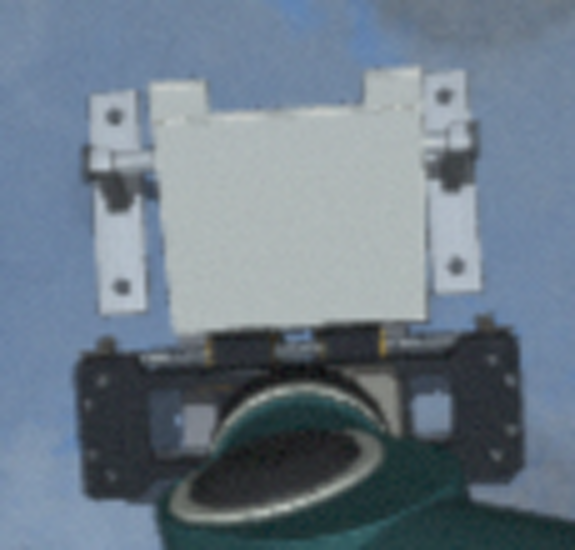

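Emit:
play_rows(targets=[0, -0.1, -0.05, 0, 0, 0, 0.85, 0, -0.2, -0.1, 0, 0, 0, 0.85, 0, -0.3, -0.14, 0, 0, 0, 0.85, 0, -0.36, -0.17, 0, 0, 0, 0.85])

```text
t: 11.27
ee_pos: [0.5492, 0.1149, 0.0265]
ee_rot: [-1.471, -1.596, 1.015]
ft_force: [-1.1, 0.2, -3.0]
gripper_width: 0.0141
```

```bash
python3 go2.py -.00 -.002 .003 25;python3 look.py e
```

```text
11.2667 [0.55 0.11 0.03] [-1.08  0.22 -3.02] [ 0.39  0.75 -0.86  2.21  1.77  0.6  -0.19]
[ 0.02  0.51 -0.18  0.07 -0.08  0.01] [0.55 0.12 0.02]
11.3667 [-0.4636064  -0.42632643 -0.79090546] [0.00781759 0.61391894 0.01270916]
```

View pics/se.png

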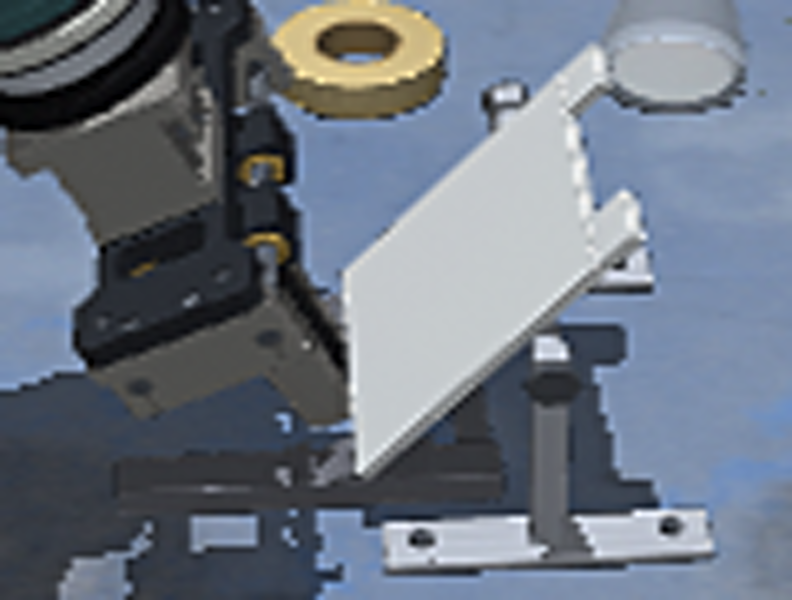

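Emit:
play_rows(targets=[0, 0.06, -0.14, 0, 0, 0, 0.85, 0, 0.15, -0.18, 0, 0, 0, 0.85, 0, 0.27, -0.22, 0, 0, 0, 0.85, 0, 0.35, -0.23, 0, 0, 0, 0.85, 0, 0.35, -0.23, 0, 0, 0, 0.85])

```text
t: 11.78
ee_pos: [0.5525, 0.1152, 0.024]
ee_rot: [-1.471, -1.596, 1.015]
ft_force: [-1.4, -0.4, -0.0]
gripper_width: 0.0132
```

```bash
python3 go2.py -.00 -.002 .003 25;python3 look.py f
```

```text
11.7833 [0.55 0.12 0.02] [-1.41 -0.38 -0.03] [ 0.39  0.76 -0.86  2.2   1.77  0.6  -0.19]
[ 0.01  0.14  0.01  0.04 -0.06  0.01] [0.55 0.12 0.02]
11.8833 [-1.58960148 -0.28701467 -0.06121019] [ 0.02677887  0.47149302 -0.01423451]
```

View pics/sf.png

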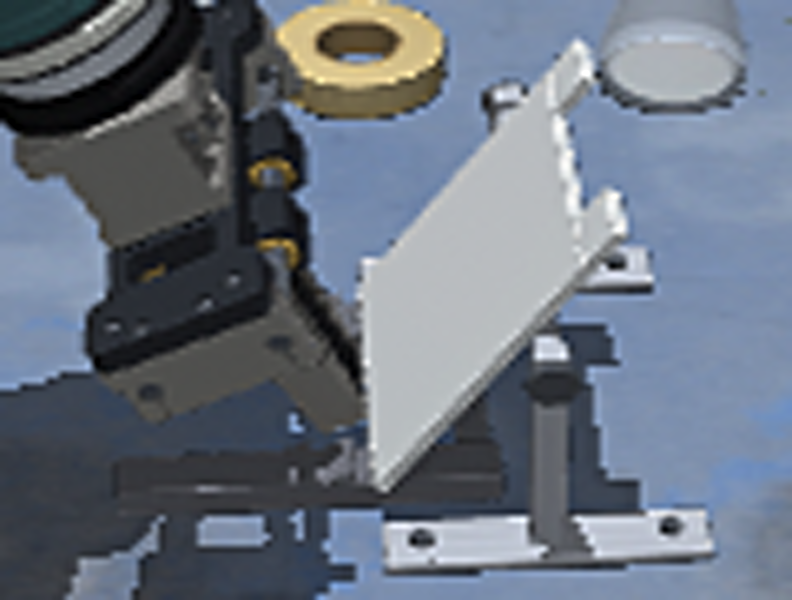

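View pics/tf.png

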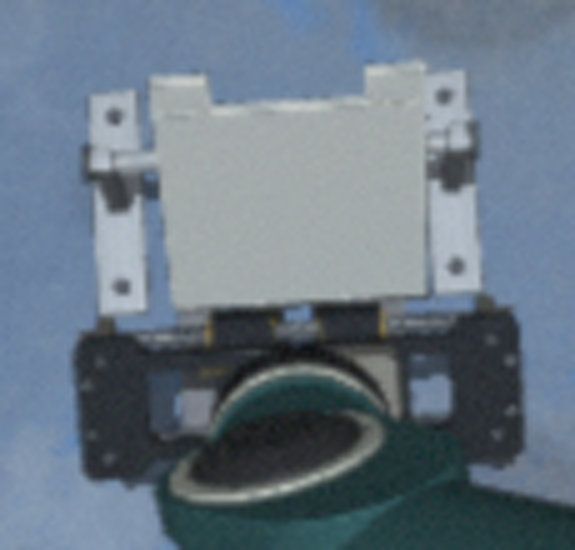

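```bash
cat > foot.py <<'E'
from h import *
import sys
from scipy.optimize import brentq
def lean(d,h=72): return np.degrees(brentq(lambda t:(5+h*np.cos(t))/np.sin(t)-d,.4,1.5))
x=list(map(float,sys.argv[1:5]))
c=[zc('top',x[0],x[1],.0165),zc('top',x[2],x[3],.0165)]
X=[fr(q,rack)[0] for q in c]; print('upper corner rack x',X, [fr(q,rack)[1] for q in c]); m=np.mean(X)
t=55
for i in range(5): xf=m+6*np.sin(np.radians(t)); t=lean(-xf)
print('xf rack',xf,'comb',xf+56,'lean',t)
print('seats',[(p,lean(56-(p+5.5))) for p in(-21,-7,7,21)])
E
python3 foot.py 175 305 428 293
python3 foot.py 176 338 428 327
```

```text
upper corner rack x [np.float64(-54.5), np.float64(-56.2)] [np.float64(54.5), np.float64(-65.1)]
xf rack -50.24198824135072 comb 5.758011758649282 lean 58.35720456321703
seats [(-21, np.float64(48.02405426781194)), (-7, np.float64(54.4993588984648)), (7, np.float64(62.2686157795287)), (21, np.float64(71.40435513824862))]
upper corner rack x [np.float64(-70.3), np.float64(-72.4)] [np.float64(54.8), np.float64(-64.0)]
xf rack -66.7478833512476 comb -10.747883351247594 lean 50.08698286192446
seats [(-21, np.float64(48.02405426781194)), (-7, np.float64(54.4993588984648)), (7, np.float64(62.2686157795287)), (21, np.float64(71.40435513824862))]
```

Emit:
play_rows(targets=[0, 0, -0.11, 0, 0, 0, 0.85, 0, 0, -0.22, 0, 0, 0, 0.85, 0, -0.01, -0.34, 0, 0, 0, 0.85, 0, -0.01, -0.45, 0, 0, 0, 0.85, 0, -0.02, -0.56, 0, 0, 0, 0.85])

```text
t: 12.3
ee_pos: [0.5548, 0.1154, 0.0253]
ee_rot: [-1.467, -1.593, 1.018]
ft_force: [-9.6, -1.1, -1.2]
gripper_width: 0.0137
```

```bash
python3 go2.py .010 -.002 .003 25;python3 look.py g
```

```text
12.3 [0.55 0.12 0.03] [-9.59 -1.05 -1.18] [ 0.39  0.76 -0.86  2.2   1.75  0.59 -0.16]
[ 0.01  0.58 -0.64 -0.22 -0.07  0.04] [0.56 0.12 0.02]
12.4 [-0.32555765  0.27127809 -0.63091593] [0.01181012 0.41497966 0.02391397]
```

View pics/sg.png

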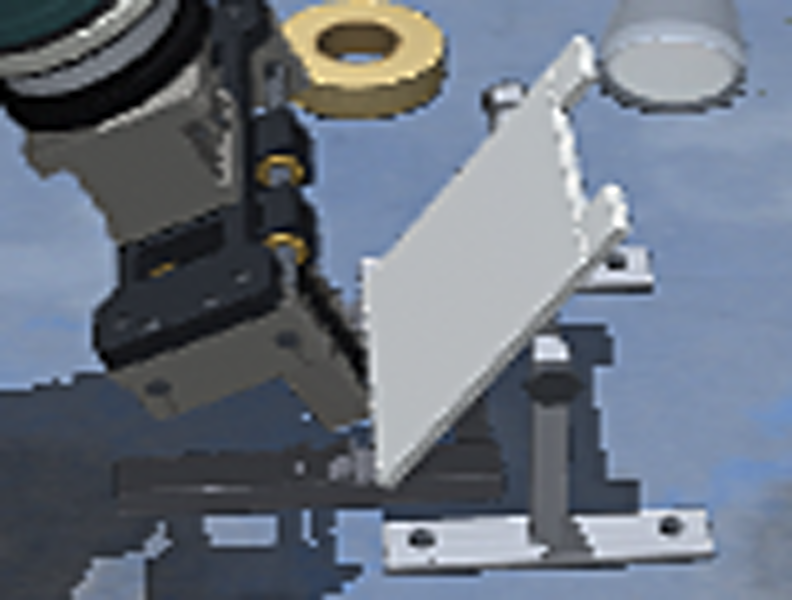

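View pics/tg.png

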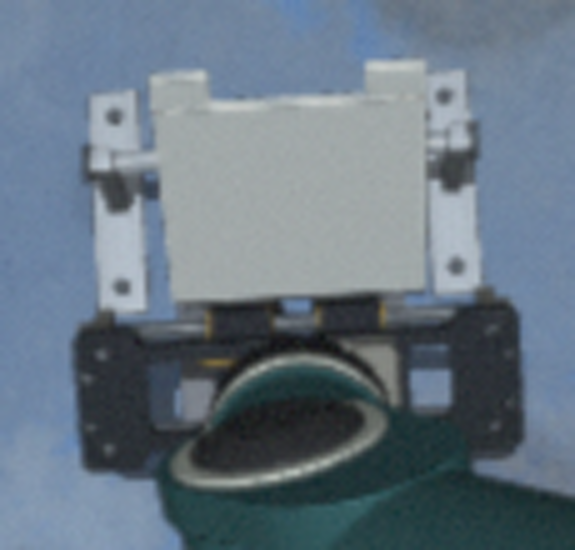

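```bash
python3 go2.py .010 -.002 .003 25;python3 look.py h; python3 foot.py 175 300 427 289
```

```text
12.4 [0.56 0.12 0.03] [-0.33  0.27 -0.63] [ 0.39  0.76 -0.86  2.19  1.75  0.59 -0.16]
[ 0.02  0.59 -0.42 -0.03 -0.04  0.02] [0.56 0.12 0.02]
12.5 [-1.44952165 -0.60729766 -1.65572351] [0.03402516 0.69684139 0.03581937]
upper corner rack x [np.float64(-52.1), np.float64(-54.3)] [np.float64(54.4), np.float64(-64.8)]
xf rack -48.02447315187251 comb 7.975526848127487 lean 59.60839945664659
seats [(-21, np.float64(48.02405426781194)), (-7, np.float64(54.4993588984648)), (7, np.float64(62.2686157795287)), (21, np.float64(71.40435513824862))]
```

View pics/sh.png

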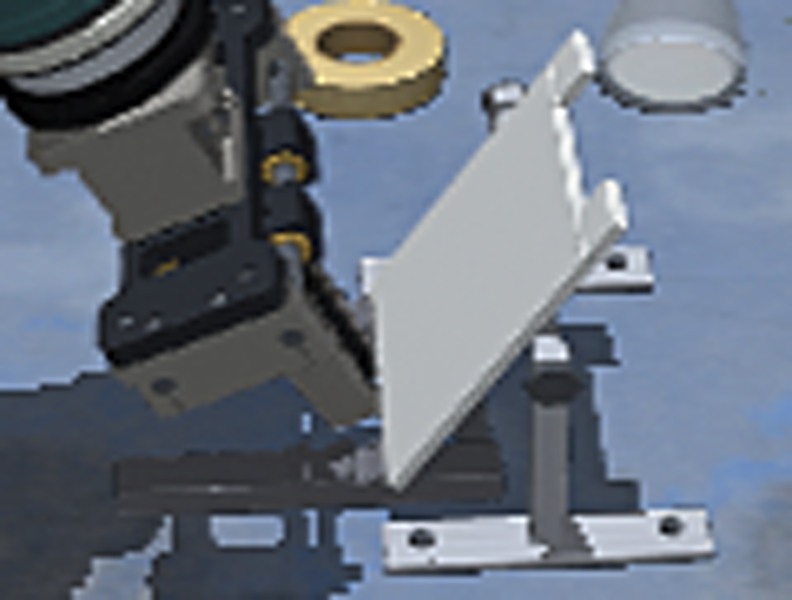

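View pics/th.png

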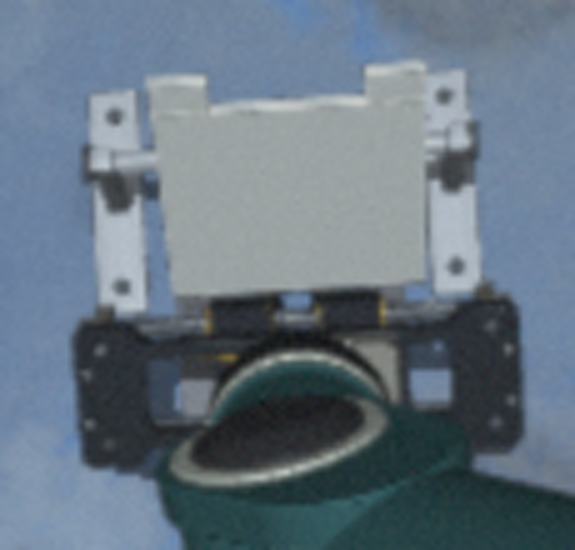

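```bash
python3 - <<'E'
import cv2,numpy as np
r=[]
for n in "cefgh":
    t=cv2.imread(f"pics/T{n}.png")[235:262,325:360]; s=cv2.imread(f"pics/S{n}.png")[262:282,305:331]
    r.append(np.vstack([cv2.resize(t,(280,216),interpolation=cv2.INTER_NEAREST),cv2.resize(s,(280,216),interpolation=cv2.INTER_NEAREST)]))
cv2.imwrite("pics/cmp.png",cv2.resize(np.hstack(r),(800,247*1)) if 0 else np.hstack(r)[:, :])
img=np.hstack(r);print(img.shape);cv2.imwrite("pics/cmp1.png",img[:,:840]);cv2.imwrite("pics/cmp2.png",img[:,560:])
E
```

```text
(432, 1400, 3)
```

View pics/cmp2.png

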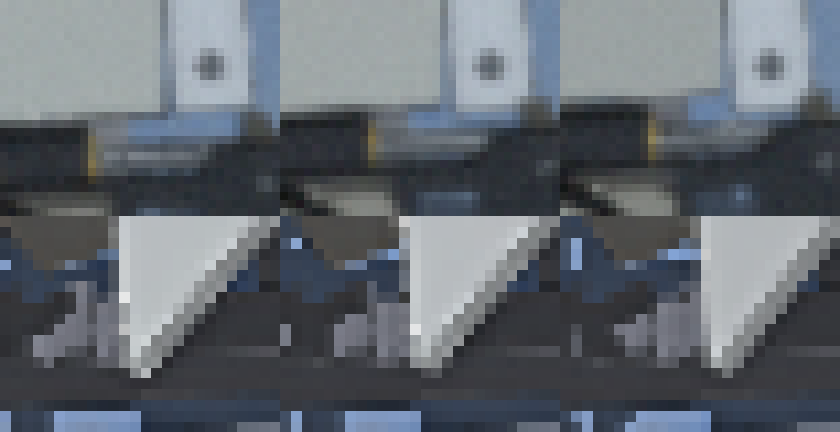

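```bash
python3 - <<'E'
from h import *
import cv2
co=rack-.056*ex
im=cv2.imread("pics/Sh.png"); sc=14; x0,y0=290,262
z=cv2.resize(im[y0:y0+24,x0:x0+56],None,fx=sc,fy=sc,interpolation=cv2.INTER_NEAREST)
for f in(-21,-7,7,21):
  for y in(-.054,-.034):
    for dx,h in((-8.5,13),(0,17.5),(0,13)):
        u,v=proj('side',co+ex*(f+dx)*1e-3+ey*y+ez*h*1e-3); p=(int((u+.5-x0)*sc),int((v+.5-y0)*sc)); cv2.circle(z,p,3,(0,0,255) if y<-.05 else (0,255,0),-1)
        if f<8:print(f,y,dx,h,round(u,1),round(v,1))
cv2.imwrite("pics/teeth.png",z)
E
```

```text
-21 -0.054 -8.5 13 303.2 276.2
-21 -0.054 0 17.5 306.9 274.5
-21 -0.054 0 13 306.9 276.0
-21 -0.034 -8.5 13 302.9 270.2
-21 -0.034 0 17.5 306.6 268.6
-21 -0.034 0 13 306.6 270.1
-7 -0.054 -8.5 13 309.4 275.9
-7 -0.054 0 17.5 313.1 274.2
-7 -0.054 0 13 313.2 275.7
-7 -0.034 -8.5 13 309.0 269.9
-7 -0.034 0 17.5 312.7 268.3
-7 -0.034 0 13 312.8 269.8
7 -0.054 -8.5 13 315.6 275.6
7 -0.054 0 17.5 319.4 273.9
7 -0.054 0 13 319.4 275.4
7 -0.034 -8.5 13 315.2 269.6
7 -0.034 0 17.5 318.9 268.0
7 -0.034 0 13 318.9 269.5
```

View pics/teeth.png

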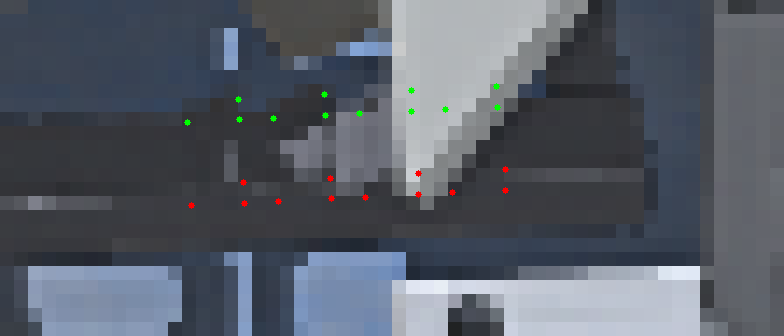

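View pics/cmp1.png

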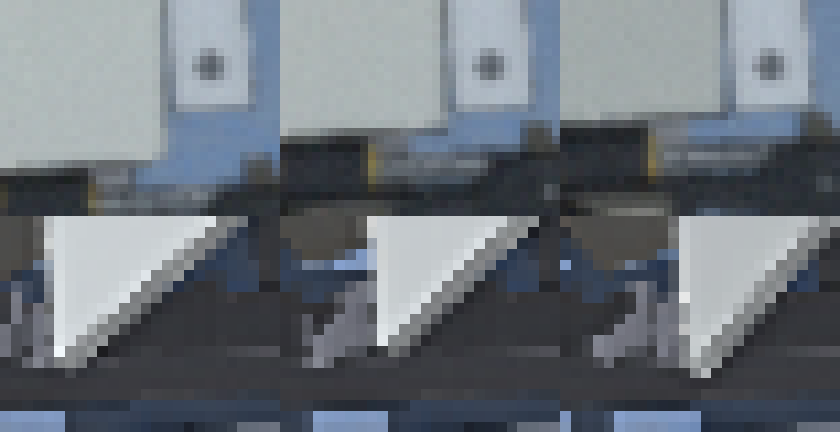

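```bash
python3 - <<'E'
from h import *
co=rack-.056*ex
for n,u,v in(('c',310.5,275.9),('e',314.7,273.9),('f',318,276.2),('g',318.4,276.2),('h',319.8,276.2)):
    o,d=ray('side',u,v)
    for y in(-.0638,):
        t=((co+ey*y-o)@ey)/(d@ey);p=o+d*t;print(n,y,fr(p,co)[0],round(p[2]*1e3,1))
E
python3 foot.py 175 295 427 281
```

```text
c -0.0638 -13.2 21.9
e -0.0638 -3.8 27.2
f -0.0638 3.4 19.8
g -0.0638 4.3 19.8
h -0.0638 7.4 19.6
upper corner rack x [np.float64(-49.7), np.float64(-50.4)] [np.float64(54.2), np.float64(-65.0)]
xf rack -44.776938946733985 comb 11.223061053266015 lean 61.503175175447055
seats [(-21, np.float64(48.02405426781194)), (-7, np.float64(54.4993588984648)), (7, np.float64(62.2686157795287)), (21, np.float64(71.40435513824862))]
```

```bash
cat > lean.py <<'E'
import sys,cv2
from h import *
# fit right underside boundary of plate in side image: per row, last bright (plate face/edge) pixel, rows between foot and prong
def run(n,show=False):
    im=cv2.imread(f"pics/S{n}.png").astype(float); g=cv2.GaussianBlur(im,(3,3),0.6)
    pts=[]
    co=rack-.056*ex
    hsv=im.mean(2)
    for r in range(246,275):
        row=hsv[r,300:360]; sat=im[r,300:360].max(1)-im[r,300:360].min(1)
        w=(row>140)&(sat<25)
        idx=np.where(w)[0]
        if len(idx)<2: continue
        # first contiguous run
        run=[idx[0]]
        # longest contiguous run
        best=[];cur=[idx[0]]
        for a,b in zip(idx,idx[1:]):
            if b==a+1: cur.append(b)
            else:
                if len(cur)>len(best): best=cur
                cur=[b]
        if len(cur)>len(best): best=cur
        e=best[-1]; # subpixel where crosses 140
        v0,v1=row[e],row[min(e+1,59)]; e2=e+(v0-140)/(max(v0-v1,1)); pts.append((300+e2,r))
    pts=np.array(pts)
    P=[]
    for u,v in pts:
        o,d=ray('side',u,v); t=((co-.0638*ey-o)@ey)/(d@ey); p=o+d*t; P.append(((p-rack)@ex*1e3,p[2]*1e3))
    P=np.array(P)
    # robust line x=a*z+b on face/edge boundary (parallel to plate)
    m=np.ones(len(P),bool)
    for _ in range(5):
        c=np.polyfit(P[m,1],P[m,0],1); r=abs(np.polyval(c,P[:,1])-P[:,0]); m=r<max(1.5*np.median(r),.8)
    print(n,'lean',round(np.degrees(np.arctan2(1,c[0])),2),m.sum(),len(m),'x at z=13',np.polyval(c,13).round(1))
for n in sys.argv[1:]: run(n)
E
python3 lean.py a b c d e f g h
```

```text
a lean 38.07 28 29 x at z=13 -110.8
b lean 43.1 29 29 x at z=13 -93.5
c lean 47.5 29 29 x at z=13 -80.5
d lean 49.25 28 29 x at z=13 -76.0
e lean 49.97 26 27 x at z=13 -73.7
f lean 56.07 27 29 x at z=13 -60.5
g lean 56.73 27 29 x at z=13 -59.3
h lean 58.61 28 28 x at z=13 -55.6
```

```bash
cp pics/side0.png pics/S0.png; python3 lean.py 0; python3 go2.py .010 -.002 .003 25
```

```text
0 lean 36.1 25 27 x at z=13 -119.0
12.5 [0.56 0.12 0.03] [-1.45 -0.61 -1.66] [ 0.39  0.76 -0.86  2.19  1.75  0.6  -0.16]
[ 0.02  0.59 -0.3   0.07 -0.06  0.01] [0.56 0.12 0.02]
```

Emit:
play_rows(targets=[0, 0.04, -0.09, 0, 0, 0, 0.85, 0, 0.08, -0.18, 0, 0, 0, 0.85, 0, 0.13, -0.27, 0, 0, 0, 0.85, 0, 0.13, -0.27, 0, 0, 0, 0.85])

```text
t: 12.83
ee_pos: [0.5598, 0.1158, 0.0263]
ee_rot: [-1.47, -1.595, 1.016]
ft_force: [-4.2, -1.1, 1.0]
gripper_width: 0.0135
```

```bash
python3 go2.py .010 -.002 .003 25;python3 look.py i;python3 lean.py i
```

```text
12.8333 [0.56 0.12 0.03] [-4.17 -1.07  0.97] [ 0.39  0.76 -0.86  2.19  1.75  0.59 -0.16]
[ 0.01  0.47 -0.13 -0.02 -0.06  0.02] [0.56 0.12 0.02]
12.9333 [-3.66846428 -1.07186292  0.67097418] [-0.11949551  1.0949693  -0.09033322]
i lean 62.61 29 29 x at z=13 -48.3
```

View pics/si.png

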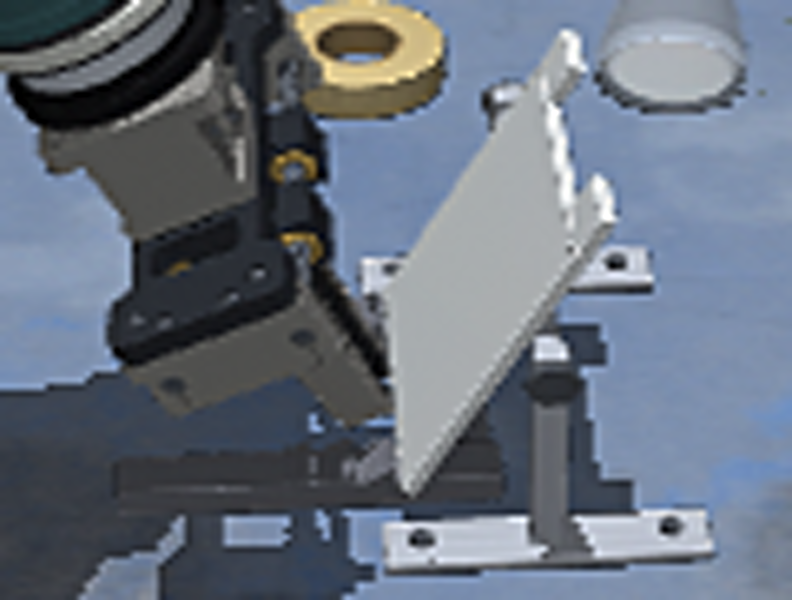

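View pics/ti.png

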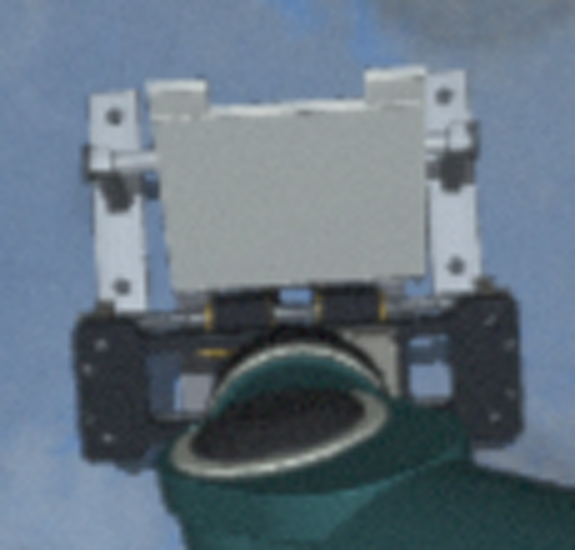

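```bash
python3 look.py j; python3 lean.py j; python3 foot.py 178 290 426 281
```

```text
13.0333 [-4.41444114 -0.57056668  1.58057022] [-0.07522562  1.11181266 -0.0383772 ]
j lean 62.6 29 29 x at z=13 -48.3
upper corner rack x [np.float64(-47.4), np.float64(-50.4)] [np.float64(52.7), np.float64(-64.6)]
xf rack -43.59187186206631 comb 12.408128137933687 lean 62.21315961628051
seats [(-21, np.float64(48.02405426781194)), (-7, np.float64(54.4993588984648)), (7, np.float64(62.2686157795287)), (21, np.float64(71.40435513824862))]
```

Emit:
play_rows(targets=[0, 0.03, -0.06, 0, 0, 0, 0.85, 0, 0.06, -0.13, 0, 0, 0, 0.85, 0, 0.06, -0.13, 0, 0, 0, 0.85])

```text
t: 13.28
ee_pos: [0.5613, 0.116, 0.0263]
ee_rot: [-1.47, -1.596, 1.016]
ft_force: [-4.3, -0.3, 0.1]
gripper_width: 0.014
```

Emit:
play_rows(targets=[0, -0.03, 0.06, 0, 0, 0, 0.85, 0, -0.06, 0.13, 0, 0, 0, 0.85, 0, -0.1, 0.22, 0, 0, 0, 0.85, 0, -0.14, 0.31, 0, 0, 0, 0.85, 0, -0.2, 0.43, 0, 0, 0, 0.85, 0, -0.25, 0.55, 0, 0, 0, 0.85, 0, -0.42, 0.91, 0, 0, 0, 0.85, 0, -0.63, 1.36, 0, 0, 0, 0.85])

```text
t: 13.95
ee_pos: [0.5469, 0.1147, 0.0267]
ee_rot: [-1.471, -1.596, 1.015]
ft_force: [0.7, -0.2, 0.1]
gripper_width: 0.0135
```

```bash
python3 go2.py .010 -.002 .003 25;python3 look.py k;python3 lean.py k
```

```text
13.95 [0.55 0.11 0.03] [ 0.71 -0.25  0.1 ] [ 0.4   0.75 -0.87  2.22  1.77  0.6  -0.19]
[ 0.02  1.05 -1.29  0.08 -0.07  0.01] [0.56 0.12 0.02]
14.05 [-0.93221491 -0.20974566  0.12271972] [0.01982762 0.220484   0.01451865]
k lean 62.13 24 29 x at z=13 -48.9
```

View pics/sk.png

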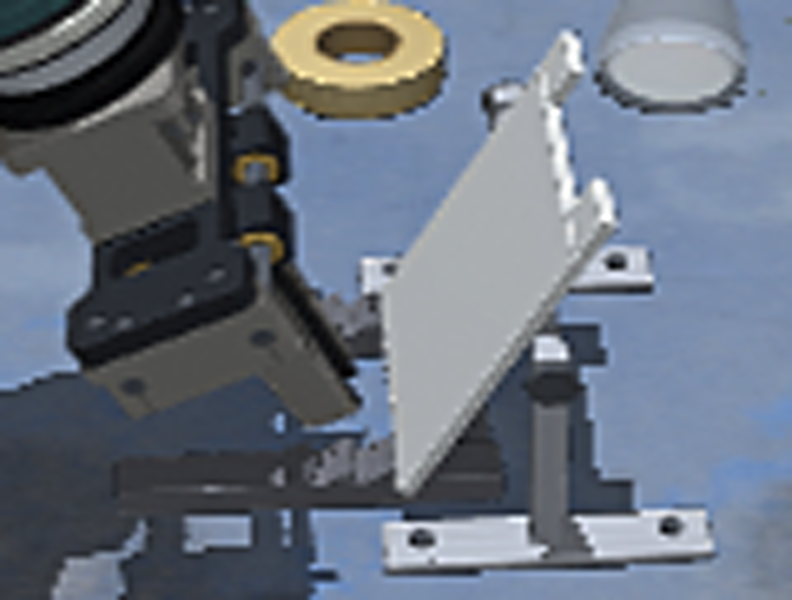

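View pics/tk.png

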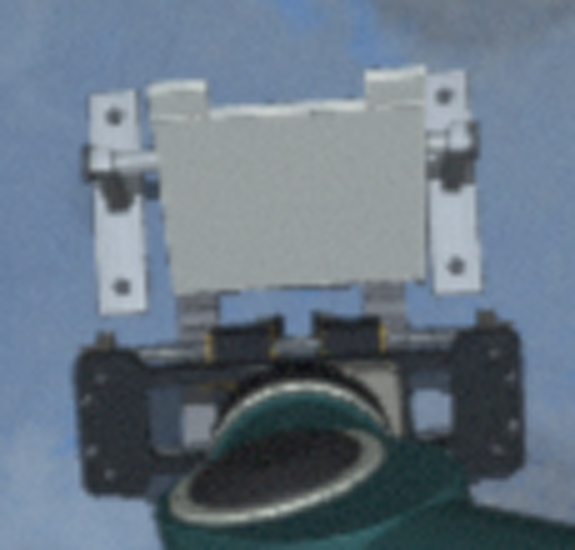

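Emit:
play_rows(targets=[0, -0.6, 1.4, 0, 0, 0, 0.85, 0, -1.3, 2.7, 0, 0, 0, 0.85, 0, -3, 2.7, 0, 0, 0, 0.85, 0, -6, 1.3, 0, 0, 0, 0.85, 0, -9, 0, 0, 0, 0, 0.85, 0, -12, -1.5, 0, 0, 0, 0.85, 0, -14, -2.3, 0, 0, 0, 0.85, 0, -14, -2.3, 0, 0, 0, 0.85, 0, -14, -2.3, 0, 0, 0, 0.85])

```text
t: 14.8
ee_pos: [0.5091, 0.1109, 0.164]
ee_rot: [-1.474, -1.596, 1.014]
ft_force: [-0.7, -0.1, -0.2]
gripper_width: 0.0138
```

```bash
python3 look.py m;python3 lean.py m; python3 - <<'E'
from h import *
import cv2
co=rack-.056*ex
im=cv2.imread("pics/Tm.png"); sc=10; x0,y0=288,232
z=cv2.resize(im[y0:y0+55,x0:x0+64],None,fx=sc,fy=sc,interpolation=cv2.INTER_NEAREST)
for f in(-21,-7,7):
  for y in(.054,.034,-.034,-.054):
        u,v=proj('top',co+ex*f*1e-3+ey*y+ez*.0175); cv2.circle(z,(int((u+.5-x0)*sc),int((v+.5-y0)*sc)),3,(0,0,255),-1)
cv2.imwrite("pics/teethT.png",z)
im=cv2.imread("pics/Sm.png"); sc=10; x0,y0=270,232
z=cv2.resize(im[y0:y0+52,x0:x0+70],None,fx=sc,fy=sc,interpolation=cv2.INTER_NEAREST)
cv2.imwrite("pics/teethS.png",z)
E
```

```text
14.9 [ 0.08334897 -0.58265854  0.10648435] [0.06913384 0.2796257  0.00293455]
m lean 62.03 27 29 x at z=13 -49.6
```

View pics/teethT.png

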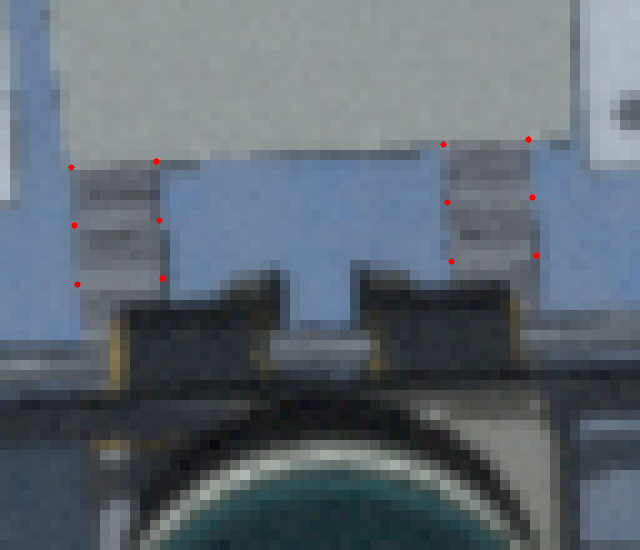

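View pics/teethS.png

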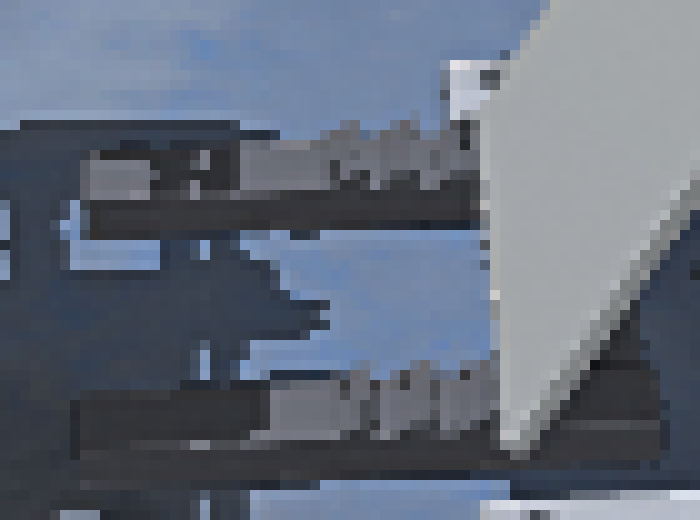

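```bash
python3 look.py n;python3 lean.py n; python3 - <<'E'
import cv2
a=cv2.imread("pics/top0.png").astype(int);b=cv2.imread("pics/Tn.png").astype(int)
for n,(x,y,r) in dict(flask=(216,288,16),tape=(218,252,18),reagent=(429,240,14),tweezers=(445,298,20)).items():
    print(n,abs(a-b)[y-r:y+r,x-r:x+r].mean().round(2))
from workcell import order
print(order.close_job())
E
```

```text
15.0 [ 0.39477755 -0.07599129 -0.58257206] [0.00959019 0.27830576 0.00480142]
n lean 62.04 27 29 x at z=13 -49.6
flask 10.83
tape 10.08
reagent 9.91
tweezers 9.51
the job is handed in; nothing more can be done
None
```

The plate now leans on the bar at about 62.0 degrees, with both ends of its foot edge caught behind the third pair of teeth. I pushed it there with two fingertips in the channel and handed the job in at 15.0 s.

- **Choice of pair:** From my measured comb-to-bar distance of about 56 mm, the third pair gives about 62.3 degrees and the second about 54.5, so the third is nearest to 60.
- **Lean:** The side camera read 62.1, 62.0 and 62.0 degrees after the fingers came away. The same method read 36.1 on the starting plate, so I trust it.
- **Seating:** Side and top pictures show three teeth behind the foot on both runners. The foot edge lies square to the rack as far as the pictures can tell. While the fingers still pressed it, the top camera put the foot about 12.4 mm along the comb, against a computed seat of 12.5 mm.
- **Force:** The highest reading I took was about 16 N, when the foot stuck on the second tooth. I freed it by lifting the fingertips a few millimetres. Force is only read at the end of each move, so short peaks could have been higher.
- **Disagreements:** Single-picture positions of the foot differed by several millimetres between the top and side cameras while it was crossing teeth. I settled those cases with the lean and the tooth count.
- **Bystanders:** The arm kept clear of them and none looks moved in the pictures. My before-and-after image check proves little: it showed a difference of about 10 grey levels at all four, which looks like a general brightness change.

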